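Sort valve-core canisters by weight and clip the storage box shut

ROBOT

A 6-joint arm with a two-finger parallel gripper is mounted at the origin on the work surface. World frame = base frame: x ahead of the robot, y to its left, z up, the work surface at z = 0. Lengths are in m, angles in rad, forces in N, time in s.
With the tool pointing down it reaches from about 0.3 to 0.875 m from the base axis. Payload 6.4 kg.
Tool frame: the origin (TCP) lies at the very end of the fingers, on their centre line; the grasp point (between the pads) lies 19 mm behind it; z points along the fingers, y is the direction in which the jaws open and shut (so a half turn about z gives the same grasp; the last joint's range is limited). The gripper opens to 85 mm and grips with 20 to 120 N. Pads are 22 mm wide; open, the fingers measure 114 mm over their backs; the gripper's body (76 mm by 85 mm) begins 54 mm behind the grasp point. The pads swing forward as they close: fully open they stand 13 mm farther back than shut.
Start: joints at [1.135, 0.181, 1.607, -0, 1.354, -0.206], TCP at [0.131, 0.56, 0.231] pointing down, gripper open.
Joint ranges: [-2.99, 2.99], [-0.89, 2.07], [0.3, 2.58], [-1.14, 4.28], [0, 2.63], [-3.12, 3.12]. Speed limits (rad/s): [2.57, 2.57, 3.01, 3.14, 3.14, 3.14].

INTERFACE

Orientations are given as a unit quaternion [w, x, y, z].
In Python, from bench import * gives the robot as it stands.
- The arm moves only by the tool arm_command, never from a script. Its argument "motion" is text: rows parted by semicolons, each of 7 numbers parted by spaces: the shift along the tool's x, y, z in units of 0.2 m (1.0 is 0.2 m), then the turn, a rotation vector about the tool's x, y, z in units of 60 degrees (1.0 is 60 degrees), then the opening, from 0 (shut) to 1 (fully open). In form: tx ty tz ax ay az grip; .... A call has 1 to 10 rows; each row shifts and turns the pose as measured when the row begins, along the tool's axes as they then stand; what a row does not reach is not made up. A row lasts 1/12 s, in which the tool goes at most 41.7 mm and 7.16 degrees, less where a joint would pass 70% of its speed; a pose out of reach is approached as far as the arm can. A call with a number of a shift or a turn outside -1 to 1 is refused whole. A call with a gripper value outside its range is refused whole. The fingers move at their own pace and stop on an object; the grip force is fixed at half the most. Time passes only in rows, so rows that do not move let the fingers close. It gives the time, the measured TCP pose, the force and the opening at its end, in the units of the state.
- get_obs(): the state, without advancing time (a new reading comes with each control period).
- camera(name): name is "scene" or "top"; returns a dict with "img" (420x560x3 uint8, red, green, blue), "intrinsics" (3x3 intrinsics, pixels), "pose" (4x4, takes a point from camera to world coordinates). Camera axes: x right, y down, z forward; pixel columns grow to the right and rows downward; lengths in m; the calibration is good to about 2 mm. A picture is of the moment at which its call begins. There is no depth.
- hand_in(): hands the job in, once; it reports no verdict.
Trained networks look in the newest picture that a camera, given by its name, has taken for a name from the list of things; names that differ only in an ending like _2 or _b are one class to them, and where a whole thing is asked for, a point or a joint stands for the part that bears it (a point fixed in the world has none). Each returns a list of dicts, best first, with "conf" (0 to 1); they miss things now and then, are a little off and sometimes report something else, mostly with a low value. They report only what shows in the picture. A call takes as long as a camera call. They do not tell look-alikes from the thing itself.
- search_frame(camera, target): "box" ([left, top, right, bottom] in pixels, round what is visible of it).
The state is a dict: "time_s": time; "q": joint angles; "dq": joint speeds; "joint_efforts": joint torques, N m; "eef_pos": TCP position; "eef_rot": TCP orientation; "wrist_force": force on the tool from outside, world axes, zero at the start; "torque": the same for the moment, N m; "opening": opening from 0.0 (shut) to 1.0 (fully open).
Only numpy, scipy, OpenCV 4.12 (cv2) and the standard library are available. Lean on these libraries where they do the work, as an engineer would, in place of code of your own. Each camera call takes 0.05 s, during which the arm holds its last target.

TASK

The three white canisters look alike, but one holds a solid brass valve core, one a hollow core and one is empty: lift each to feel its weight, then stand the empty one in the red tray, the one with the hollow core in the yellow tray, and the heavy one with the solid core in the blue box, setting them down upright rather than dropping them. Once all three are sorted, push the box's lid down against its gasket until the clip catches and holds it shut. Leave the other things on the bench where they are.

Things in the scene. Friction and masses are not known exactly. Their poses are not given: they have to be found in the camera images.
- canister_a: identical upright round canister, opaque white with a plain grey cap (the top 22 mm), 56 mm diameter all the way up, 80 mm tall; origin at the centre of its underside, z up along its axis. What is inside cannot be seen: in total it weighs about 140 g (empty), 350 to 410 g (hollow core) or 600 to 740 g (solid core); which of the three it is changes from run to run. The packed core has about 3 mm of play inside.
- canister_b: identical upright round canister, opaque white with a plain grey cap (the top 22 mm), 56 mm diameter all the way up, 80 mm tall; origin at the centre of its underside, z up along its axis. What is inside cannot be seen: in total it weighs about 140 g (empty), 350 to 410 g (hollow core) or 600 to 740 g (solid core); which of the three it is changes from run to run. The packed core has about 3 mm of play inside.
- canister_c: identical upright round canister, opaque white with a plain grey cap (the top 22 mm), 56 mm diameter all the way up, 80 mm tall; origin at the centre of its underside, z up along its axis. What is inside cannot be seen: in total it weighs about 140 g (empty), 350 to 410 g (hollow core) or 600 to 740 g (solid core); which of the three it is changes from run to run. The packed core has about 3 mm of play inside.
- basket: red open plastic tray for the empty canister, 115 x 115 mm outside, 45 mm high, walls 4 mm, fixed to the bench; origin at the centre of its underside, its inner floor about 4 mm above that
- bin: yellow open plastic tray for the canister with the hollow core, 115 x 115 mm outside, 45 mm high, walls 4 mm, fixed to the bench; origin at the centre of its underside, its inner floor about 4 mm above that
- box: blue storage box for the canister with the solid core, 170 x 170 mm outside, walls and floor 5 mm, rim 96 mm above the bench, a black rubber gasket standing 9 mm above the rim, fixed to the bench; origin at the centre of its underside. Its grey lid is hinged along the rim on the box's own +x side and a black spring clip stands at the middle of its -x side, reaching 125 mm above the bench
- lid (a joint): angle of the box's lid, rad: 0 fully shut, 1.57 upright, opens away from the clip up to 1.9. The hinge is stiff (0.18 N m) and stays where it is left. From about 0.05 the gasket pushes back; near 0 the sprung clip snaps over the lid's lip and then holds it at about 0.012. It takes about 10 N pressed at point lid_press; a lid that has not clipped springs back up to about 0.035
- lid_hinge (a point): on the hinge line of the lid at its middle, at the box rim, 96 mm above the bench; the lid turns about the box's y axis
- lid_press (a point): on the lid's outer (upper when shut) face, on its middle line, 135 mm from the hinge line: a good place to press; moves with the lid. Its z axis points out of that face
- lid_edge (a point): middle of the free edge of the lid panel, 170 mm from the hinge line, moves with the lid. The panel is 174 mm wide and 10 mm thick, its outer face 12.5 mm from the plane through the hinge line; a 30 mm wide lip stands 13 mm out from this edge for the clip. The lid stands open beyond the box, so bring canisters in from the clip's side or from above
- nipple: brass pipe nipple with a square middle, lying, 45 mm long, 25 mm high; a bystander; origin at the centre of its underside
- washer: black rubber washer lying flat, 32 mm across, 6 mm high; a bystander
- screwdriver: screwdriver with a green handle, 190 mm long, lying; a bystander
- wrench: steel wrench, 170 mm long, lying; a bystander
- tape: roll of blue tape lying flat, 90 mm across, 24 mm high; a bystander
- jar: amber glass jar with a steel lid, 60 mm diameter, 80 mm tall; a bystander
Mind the look-alikes: they are no part of the job. Leave any pink or turquoise look-alike of the canister_c alone.

How it is judged:
By the outcome, as a careful person would: the job done as asked, in the order asked, and still so for the second after the job is handed in, with the robot touching nothing.
It also fails if it takes over 72 s, if anything falls off the work surface, if the arm or the gripper's body presses on something with over 40 N, if the wrist force passes 120 N, or if a joint passes its speed limit or range.

## Working session

There is one attempt and no reset: what is moved stays moved. The work goes in short steps, Python scripts to look and compute and a tool call to move; the robot and the scene stay as the last step left them, time stands still between calls to the robot, and variables do not carry over. Pictures are saved under pics/ and viewed, and the job is handed in when it is done.

Besides the shell and the picture viewer there is one more tool, called as name(argument=value, ...) on one line, values as JSON. arm_command: Moves the arm, as the interface text tells. Shifts and turns lie within -1 to 1; 1 stands for 0.2 m of shift or 60 degrees of turn. Its arguments: {"type":"object","properties":{"motion":{"type":"string"}},"required":["motion"]}

```bash
ls; mkdir -p pics; python3 - <<'E'
from bench import *
import cv2
o=get_obs();print(o)
for n in ["scene","top"]:
    c=camera(n);cv2.imwrite(f"pics/{n}0.png",c["img"][:,:,::-1]);print(n,c["intrinsics"],c["pose"])
    for t in ["canister_a","basket","bin","box","lid","jar","tape","nipple","washer","screwdriver","wrench"]:
        print(t,[([round(float(x)) for x in d["box"]],round(float(d["conf"]),2)) for d in search_frame(n,t)])
E
```

```text
pics
{'time_s': 0.0, 'q': array([ 1.13469671e+00,  1.81512433e-01,  1.60796915e+00,  4.05897297e-05,
        1.35380009e+00, -2.06331170e-01]), 'dq': array([-2.62801275e-03, -2.21426112e-05, -9.47035346e-04, -8.16381423e-04,
       -6.86955066e-04, -3.59313894e-04]), 'joint_efforts': array([-4.12118179e-04, -4.44865251e+01, -3.51334226e+01, -1.79168856e-04,
        9.04074346e-03, -1.82702058e-05]), 'eef_pos': array([0.13071734, 0.55940226, 0.23041901]), 'eef_rot': array([-2.85429318e-04,  1.14635993e-01,  9.93407205e-01, -7.95055904e-04]), 'wrist_force': array([-0.35139192, -0.39513212, -1.15647935]), 'torque': array([ 0.02604554, -0.0308911 ,  0.01876859]), 'opening': 0.9983003408179527}
scene [[402.93340974   0.         277.69892443]
 [  0.         402.93340974 204.7882074 ]
 [  0.           0.           1.        ]] [[-0.87759546  0.32458756 -0.35280182  0.89823806]
 [ 0.47938255  0.60078377 -0.63972746  0.56180828]
 [ 0.00431003 -0.73054895 -0.68284673  0.68136058]
 [ 0.          0.          0.          1.        ]]
canister_a [([242, 223, 267, 269], 0.91), ([260, 188, 290, 229]
[... 731 characters left out ...]
8]
 [ 0.00511711 -0.20031423 -0.97971834  1.15547388]
 [ 0.          0.          0.          1.        ]]
canister_a [([244, 198, 271, 231], 0.93), ([301, 276, 334, 301], 0.85), ([339, 172, 368, 202], 0.73), ([267, 166, 294, 192], 0.61), ([360, 253, 376, 272], 0.61), ([301, 210, 327, 245], 0.6), ([376, 266, 444, 331], 0.25)]
basket [([396, 194, 452, 248], 0.98)]
bin [([378, 266, 441, 331], 0.6)]
box [([100, 149, 215, 273], 0.89), ([300, 274, 335, 301], 0.66)]
lid [([104, 147, 213, 181], 0.6)]
jar []
tape [([230, 120, 269, 158], 0.9), ([359, 252, 377, 271], 0.74)]
nipple [([357, 254, 375, 270], 0.67), ([101, 149, 212, 177], 0.42)]
washer []
screwdriver [([235, 262, 276, 344], 0.93)]
wrench []
```

```bash
python3 - <<'E'
import cv2
a=cv2.imread("pics/top0.png")[100:350,80:480];cv2.imwrite("pics/top0c.png",cv2.resize(a,(800,500),interpolation=cv2.INTER_CUBIC))
a=cv2.imread("pics/scene0.png")[110:390,150:460];cv2.imwrite("pics/scene0c.png",cv2.resize(a,(660,596),interpolation=cv2.INTER_CUBIC))
E
```

```text
(no output)
```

View pics/top0c.png

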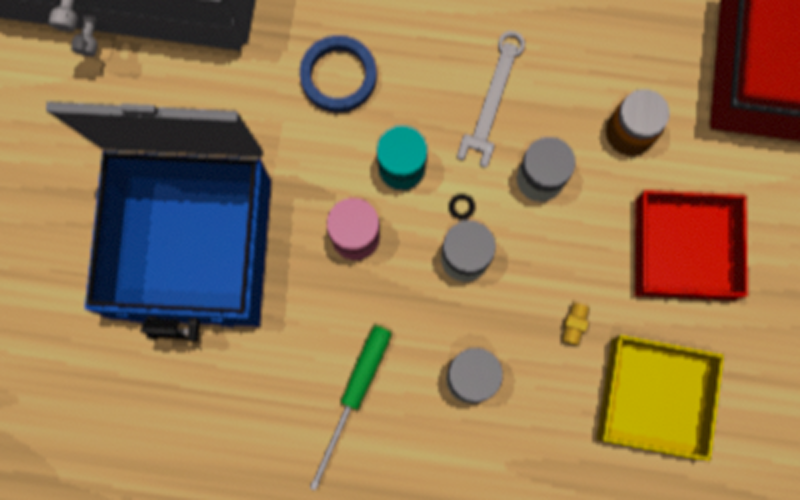

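View pics/scene0c.png

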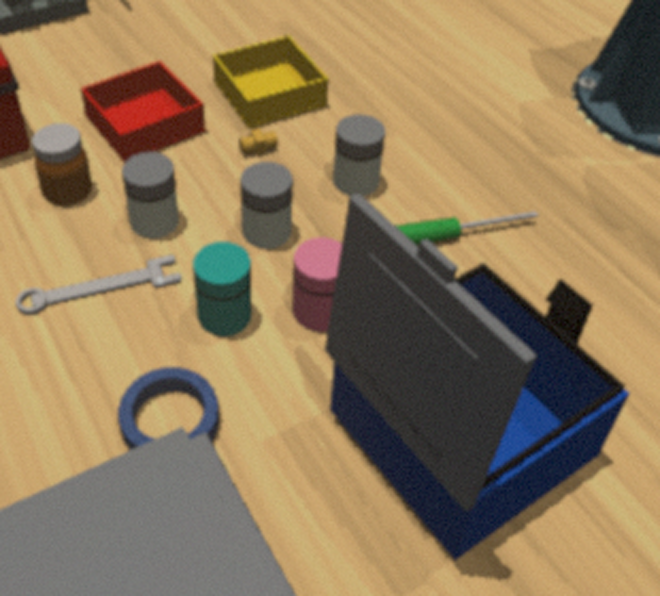

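```bash
cat > h.py <<'E'
from bench import *
import numpy as np, cv2
from scipy.spatial.transform import Rotation as R
CAM={}
def cam(n):
    c=camera(n);CAM[n]=c;return c
def unproj(c,u,v,z):
    K=c["intrinsics"];T=c["pose"];d=T[:3,:3]@np.linalg.solve(K,[u,v,1]);s=(z-T[2,3])/d[2];return T[:3,3]+s*d
def proj(c,P):
    P=np.atleast_2d(P);T=c["pose"];q=(P-T[:3,3])@T[:3,:3];q=q@c["intrinsics"].T;return q[:,:2]/q[:,2:]
def circ(x,y,z,r=.028):
    t=np.linspace(0,2*np.pi,60);return np.c_[x+r*np.cos(t),y+r*np.sin(t),0*t+z]
def rect(x,y,yaw,z,a):
    p=np.array([[1,1],[1,-1],[-1,-1],[-1,1],[1,1]])*a/2;c,s=np.cos(yaw),np.sin(yaw)
    return np.c_[x+c*p[:,0]-s*p[:,1],y+s*p[:,0]+c*p[:,1],0*p[:,0]+z]
def overlay(c,curves,crop,sc,fn):
    x0,y0,x1,y1=crop;im=cv2.resize(c["img"][y0:y1,x0:x1,::-1],None,fx=sc,fy=sc,interpolation=cv2.INTER_CUBIC)
    for P,col in curves:
        q=((proj(c,P)-[x0,y0]+.5)*sc-.5).astype(np.int32);cv2.polylines(im,[q.reshape(-1,1,2)],False,col,1,cv2.LINE_AA)
    cv2.imwrite(fn,im)
def st():
    o=get_obs();r=R.from_quat(np.r_[o["eef_rot"][1:],o["eef_rot"][0]])
    return o,r
E
python3 - <<'E'
from h import *
c=cam("top")
f=lambda u,v,z:unproj(c,80+u/2,100+v/2,z)
for n,u,v in [("C1",549,164),("C2",469,247),("C3",475,376),("pink",354,226),("teal",402,157),("jar",643,118)]:print(n,f(u,v,.08)[:2].round(4))
for n,pts,z in [("basket",[(640,194),(744,194),(746,297),(637,297)],.045),("bin",[(619,338),(720,353),(709,459),(602,443)],.045),("box",[(104,154),(258,159),(246,313),(89,307)],.105)]:
    P=np.array([f(u,v,z)[:2] for u,v in pts]);e=P[1]-P[0];e2=P[2]-P[3];e=e+e2
    print(n,P.mean(0).round(4),"top edge dir",np.degrees(np.arctan2(e[1],e[0])).round(1),[np.linalg.norm(P[i]-P[i-1]).round(3) for i in range(4)])
print("clip",f(172,328,.125))
E
```

```text
C1 [ 0.6753 -0.1154]
C2 [ 0.5727 -0.0413]
C3 [ 0.4386 -0.0647]
pink [0.5781 0.0831]
teal [0.6607 0.0431]
jar [ 0.7413 -0.2113]
basket [ 0.616 -0.285] top edge dir -82.0 [np.float64(0.115), np.float64(0.116), np.float64(0.115), np.float64(0.119)]
bin [ 0.4461 -0.2679] top edge dir -90.4 [np.float64(0.113), np.float64(0.109), np.float64(0.113), np.float64(0.114)]
box [0.5406 0.2653] top edge dir -84.0 [np.float64(0.162), np.float64(0.163), np.float64(0.163), np.float64(0.161)]
clip [0.44053952 0.24465199 0.125     ]
```

```bash
cat > m.py <<'E'
from h import *
D=np.radians
C={"C1":(.6753,-.1154),"C2":(.5727,-.0413),"C3":(.4386,-.0647)}
def curves():
    L=[]
    for x,y in C.values(): L+=[(circ(x,y,.08),(0,255,0)),(circ(x,y,0),(0,255,255))]
    for (x,y,w) in [(.616,-.285,D(8)),(.4461,-.2679,D(-.4))]: L+=[(rect(x,y,w,z,.115),(255,0,255)) for z in (0,.045)]
    L+=[(rect(.5406,.2653,D(6),z,.170),(255,255,255)) for z in (0,.096)]
    return L
E
python3 - <<'E'
from m import *
c=cam("top");overlay(c,curves(),(80,100,480,350),2,"pics/ov1.png")
c=cam("scene");overlay(c,curves(),(150,110,460,390),2.1,"pics/ov1s.png")
E
```

```text
(no output)
```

View pics/ov1.png

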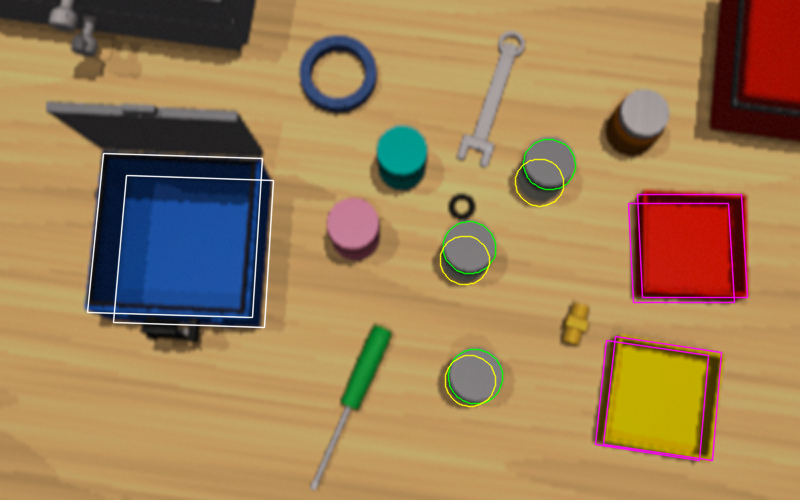

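View pics/ov1s.png

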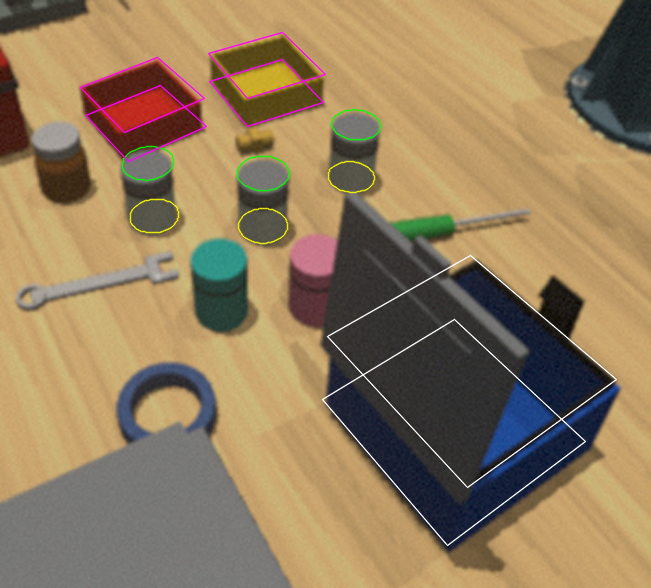

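```bash
cat >> h.py <<'E'
def go(x,y,z):
    o,r=st();d=np.array([x,y,z])-o["eef_pos"];t=r.inv().apply(d)/.2
    tx=r.apply([1,0,0]);ty=r.apply([0,1,0]);tz=r.apply([0,0,1])
    print("t",round(o["time_s"],2),"pos",o["eef_pos"].round(4),"F",o["wrist_force"].round(2),"open",round(o["opening"],3),"yawy",np.degrees(np.arctan2(ty[1],ty[0])).round(1),"tilt",tz[:2].round(3))
    n=int(np.ceil(np.linalg.norm(t)/.205));print("units total",t.round(3),"rows",n,"each",(t/max(n,1)).round(4));
E
python3 -c "
from h import *
go(.5727,-.0413,.15)"
```

```text
t 1.35 pos [0.1309 0.5599 0.2313] F [-0.12 -0.61 -0.26] open 1.0 yawy 76.8 tilt [-0.  0.]
units total [-2.835 -2.424  0.406] rows 19 each [-0.1492 -0.1276  0.0214]
```

arm_command(motion="-0.15 -0.128 0 0 0 0 1; -0.15 -0.128 0 0 0 0 1; -0.15 -0.128 0 0 0 0 1; -0.15 -0.128 0 0 0 0 1; -0.15 -0.128 0 0 0 0 1; -0.15 -0.128 0 0 0 0 1; -0.15 -0.128 0 0 0 0 1; -0.15 -0.128 0 0 0 0 1; -0.15 -0.128 0 0 0 0 1; -0.15 -0.128 0 0 0 0 1")

```text
time_s: 2.18
eef_pos: [0.3698, 0.2361, 0.2312]
eef_rot: [0.001, 0.107, 0.994, 0.003]
wrist_force: [0.4, 0.4, -0.3]
opening: 1.003
```

```bash
python3 -c "
from h import *
go(.5727,-.0413,.13)"
```

```text
t 2.18 pos [0.3698 0.2361 0.2312] F [ 0.44  0.44 -0.34] open 1.003 yawy 77.7 tilt [0.003 0.005]
units total [-1.285 -1.142  0.503] rows 9 each [-0.1428 -0.1269  0.0559]
```

arm_command(motion="-0.143 -0.127 0.056 0 0 0 1; -0.143 -0.127 0.056 0 0 0 1; -0.143 -0.127 0.056 0 0 0 1; -0.143 -0.127 0.056 0 0 0 1; -0.143 -0.127 0.056 0 0 0 1; -0.143 -0.127 0.056 0 0 0 1; -0.143 -0.127 0.056 0 0 0 1; -0.143 -0.127 0.056 0 0 0 1; -0.143 -0.127 0.056 0 0 0 1; 0 0 0 0 0 0 1")

```text
time_s: 3.02
eef_pos: [0.5854, -0.0623, 0.131]
eef_rot: [0.008, 0.111, 0.994, 0.003]
wrist_force: [-1.9, 0.6, 0.0]
opening: 0.999
```

```bash
python3 - <<'E'
from m import *
go(.5727,-.0413,.045)
for n in("top","scene"):
    c=cam(n);overlay(c,curves(),(220,140,420,290) if n=="top" else (190,120,390,270),4,f"pics/a_{n}.png")
E
```

```text
t 3.02 pos [ 0.5854 -0.0623  0.131 ] F [-1.87  0.57  0.01] open 0.999 yawy 77.3 tilt [0.018 0.005]
units total [0.092 0.085 0.429] rows 3 each [0.0307 0.0283 0.1431]
```

View pics/a_top.png

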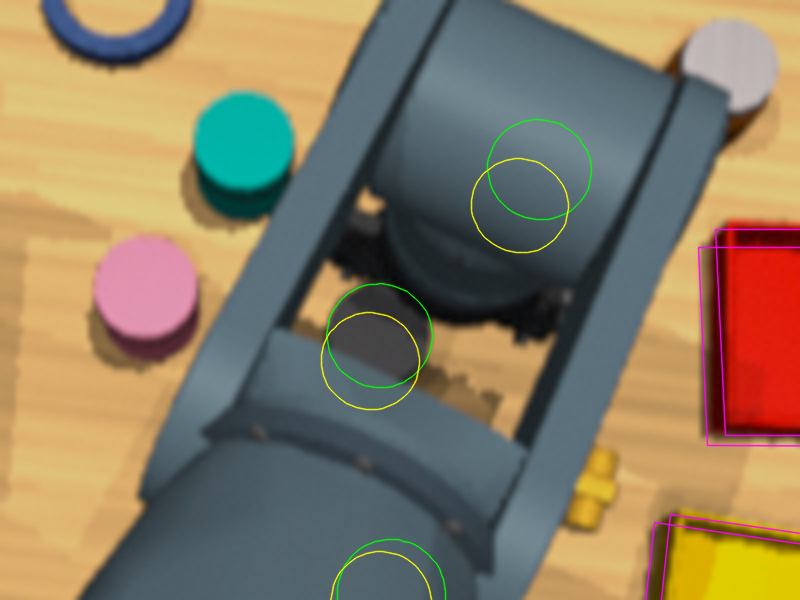

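View pics/a_scene.png

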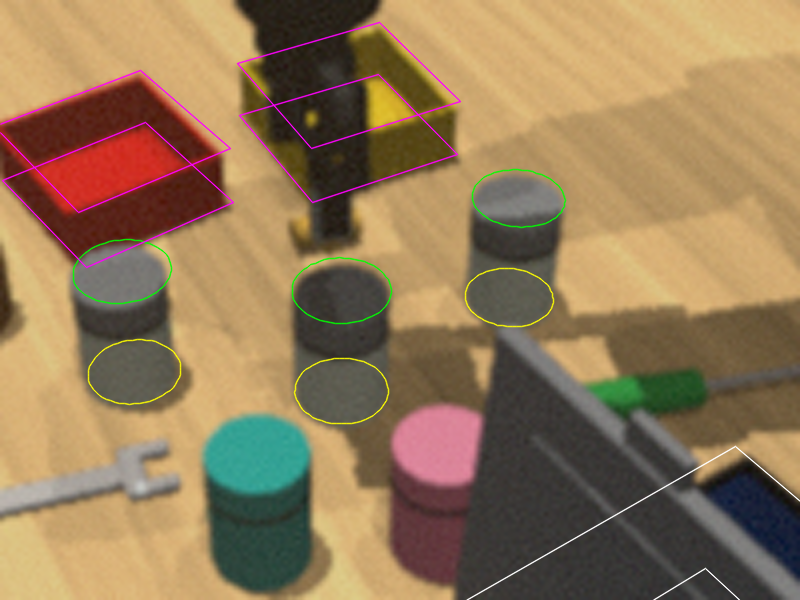

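arm_command(motion="0 0 0 0 0 0 1; 0 0 0 0 0 0 1")

```text
time_s: 3.28
eef_pos: [0.5824, -0.0566, 0.1325]
eef_rot: [0.007, 0.11, 0.994, 0.005]
wrist_force: [-0.9, -0.3, 0.0]
opening: 1.001
```

```bash
python3 -c "
from h import *
go(.5727,-.0413,.045)"
```

```text
t 3.28 pos [ 0.5824 -0.0566  0.1325] F [-0.9  -0.32  0.  ] open 1.001 yawy 77.4 tilt [0.016 0.008]
units total [0.07  0.059 0.437] rows 3 each [0.0233 0.0198 0.1458]
```

```bash
cat >> h.py <<'E'
_go=go
def go(x,y,z,yaw=77):
    _go(x,y,z);o,r=st();a=np.radians(yaw);Y=np.array([np.cos(a),np.sin(a),0]);Z=np.array([0,0,-1.]);X=np.cross(Y,Z)
    T=R.from_matrix(np.c_[X,Y,Z]);print("turn",((r.inv()*T).as_rotvec()/np.radians(60)).round(4))
E
python3 -c "
from h import *
go(.5727,-.0413,.045)"
```

```text
t 3.28 pos [ 0.5824 -0.0566  0.1325] F [-0.9  -0.32  0.  ] open 1.001 yawy 77.4 tilt [0.016 0.008]
units total [0.07  0.059 0.437] rows 3 each [0.0233 0.0198 0.1458]
turn [0.0107 0.0129 0.0071]
```

arm_command(motion="0.07 0.06 0 0.01 0.013 0.007 1; 0 0 0 0 0 0 1; 0 0 0 0 0 0 1")

```text
time_s: 3.53
eef_pos: [0.5705, -0.0383, 0.1349]
eef_rot: [0.001, 0.111, 0.994, 0.0]
wrist_force: [0.3, -0.7, 0.5]
opening: 1.002
```

```bash
python3 -c "
from h import *
go(.5727,-.0413,.045)"
```

```text
t 3.53 pos [ 0.5705 -0.0383  0.1349] F [ 0.29 -0.73  0.49] open 1.002 yawy 77.2 tilt [ 0.003 -0.   ]
units total [-0.013 -0.012  0.449] rows 3 each [-0.0042 -0.0041  0.1498]
turn [0.0005 0.0026 0.0039]
```

Good convergence; descend and grip.

arm_command(motion="-0.013 -0.012 0.12 0 0.002 0 1; 0 0 0.12 0 0 0 1; 0 0 0.11 0 0 0 1; 0 0 0.04 0 0 0 1; 0 0 0 0 0 0 1; 0 0 0 0 0 0 1")

```text
time_s: 4.03
eef_pos: [0.5767, -0.0384, 0.0612]
eef_rot: [0.007, 0.107, 0.994, -0.001]
wrist_force: [-0.9, -0.9, 0.8]
opening: 1.004
```

```bash
python3 -c "
from h import *
go(.5727,-.0413,.045)"
```

```text
t 4.03 pos [ 0.5767 -0.0384  0.0612] F [-0.91 -0.92  0.83] open 1.004 yawy 77.7 tilt [ 0.014 -0.003]
units total [ 0.017 -0.018  0.081] rows 1 each [ 0.0174 -0.0184  0.0807]
turn [0.0005 0.0132 0.0121]
```

arm_command(motion="0.017 -0.018 0.085 0 0.013 0.01 1; 0 0 0 0 0 0 1; 0 0 0 0 0 0 1")

```text
time_s: 4.28
eef_pos: [0.5757, -0.0415, 0.0484]
eef_rot: [0.003, 0.112, 0.994, -0.0]
wrist_force: [0.5, 0.0, 0.1]
opening: 1.001
```

```bash
python3 -c "
from h import *
go(.5727,-.0413,.045)"
```

```text
t 4.28 pos [ 0.5757 -0.0415  0.0484] F [0.49 0.03 0.13] open 1.001 yawy 77.2 tilt [ 0.006 -0.001]
units total [ 0.015 -0.002  0.017] rows 1 each [ 0.0149 -0.0022  0.0167]
turn [0.0003 0.0061 0.0032]
```

arm_command(motion="0.012 0 0.017 0 0.006 0.003 0.3; 0 0 0 0 0 0 0.3; 0 0 0 0 0 0 0; 0 0 0 0 0 0 0; 0 0 0 0 0 0 0; 0 0 0 0 0 0 0; 0 0 0 0 0 0 0")

```text
time_s: 4.87
eef_pos: [0.5753, -0.0398, 0.049]
eef_rot: [0.003, 0.113, 0.994, 0.001]
wrist_force: [0.4, -0.1, -3.1]
opening: 0.637
```

```bash
python3 -c "
from h import *
go(.5727,-.0413,.10)"
```

```text
t 4.87 pos [ 0.5753 -0.0398  0.049 ] F [ 0.43 -0.09 -3.08] open 0.637 yawy 77.1 tilt [0.005 0.001]
units total [ 0.01  -0.01  -0.255] rows 2 each [ 0.0049 -0.0049 -0.1275]
turn [0.0018 0.0048 0.0012]
```

arm_command(motion="0 0 -0.1 0 0.004 0 0; 0 0 -0.15 0 0 0 0; 0 0 -0.15 0 0 0 0; 0 0 -0.1 0 0 0 0; 0 0 0 0 0 0 0; 0 0 0 0 0 0 0; 0 0 0 0 0 0 0; 0 0 0 0 0 0 0")

```text
time_s: 5.53
eef_pos: [0.5673, -0.0388, 0.1422]
eef_rot: [-0.01, 0.113, 0.994, 0.002]
wrist_force: [0.1, 0.2, -8.1]
opening: 0.638
```

```bash
python3 -c "
from h import *
o=get_obs();print(o['wrist_force'])
for i in range(4): camera('top');print(get_obs()['wrist_force'])
go(.616,-.285,.16)
go(.4461,-.2679,.16)
go(.5406,.2653,.16)"
```

```text
[ 0.06658493  0.16132701 -8.0502047 ]
[-0.24985113  1.01809097 -7.81862737]
[ 0.0956294   0.47999946 -7.24431608]
[-0.33148838 -0.29488265 -7.71311212]
[ 0.04975617  0.72564635 -8.13174832]
t 5.73 pos [ 0.5675 -0.0388  0.1426] F [ 0.05  0.73 -8.13] open 0.64 yawy 77.0 tilt [-0.018  0.006]
units total [-0.511 -1.145 -0.099] rows 7 each [-0.0729 -0.1635 -0.0141]
turn [ 0.0017 -0.0184  0.0005]
t 5.73 pos [ 0.5675 -0.0388  0.1426] F [ 0.05  0.73 -8.13] open 0.64 yawy 77.0 tilt [-0.018  0.006]
units total [ 0.336 -1.252 -0.083] rows 7 each [ 0.048  -0.1789 -0.0118]
turn [ 0.0017 -0.0184  0.0005]
t 5.73 pos [ 0.5675 -0.0388  0.1426] F [ 0.05  0.73 -8.13] open 0.64 yawy 77.0 tilt [-0.018  0.006]
units total [ 0.474  1.452 -0.075] rows 8 each [ 0.0593  0.1815 -0.0094]
turn [ 0.0017 -0.0184  0.0005]
```

arm_command(motion="0 0 -0.1 0 -0.018 0 0; 0 0 -0.15 0 0 0 0; 0.05 0.1 -0.06 0 0 0 0; 0.06 0.12 0 0 0 0 0; 0.06 0.12 0 0 0 0 0; 0.06 0.12 0 0 0 0 0; 0 0.08 0 0 0 0 0; 0 0 0 0 0 0 0; 0 0 0 0 0 0 0")

```text
time_s: 6.48
eef_pos: [0.5442, 0.0804, 0.2021]
eef_rot: [-0.004, 0.115, 0.993, 0.002]
wrist_force: [0.1, 0.5, -6.7]
opening: 0.643
```

```bash
python3 -c "
from h import *
go(.535,.2653,.20,84)
c=cam('top')
for z in (.24,.255,.266):print(unproj(c,80+50/2,100+105/2,z),unproj(c,80+240/2,100+113/2,z))"
```

```text
t 6.48 pos [0.5442 0.0804 0.2021] F [ 0.14  0.48 -6.73] open 0.643 yawy 76.8 tilt [-0.008  0.004]
units total [0.255 0.89  0.014] rows 5 each [0.051  0.178  0.0029]
turn [ 0.0025 -0.008  -0.1195]
[0.62032279 0.36802041 0.24      ] [0.63748421 0.19207823 0.24      ]
[0.61613885 0.3620541  0.255     ] [0.63301908 0.18899472 0.255     ]
[0.61307064 0.3576788  0.266     ] [0.62974466 0.18673349 0.266     ]
```

arm_command(motion="0.05 0.15 0 0 -0.008 0 0; 0.05 0.16 0 0 0 0 0; 0.05 0.16 0 0 0 0 0; 0.05 0.16 0 0 0 0 0; 0.04 0.15 0 0 0 0 0; 0 0.05 0 0 0 0 0; 0 0 0 0 0 0 0; 0 0 0 0 0 0 0")

```text
time_s: 7.2
eef_pos: [0.538, 0.2507, 0.1988]
eef_rot: [-0.001, 0.121, 0.993, -0.001]
wrist_force: [1.3, -0.6, -7.8]
opening: 0.635
```

```bash
python3 -c "
from h import *
go(.535,.2645,.054,77)
"
```

```text
t 7.2 pos [0.538  0.2507 0.1988] F [ 1.31 -0.61 -7.81] open 0.635 yawy 76.1 tilt [-0.002 -0.002]
units total [0.03  0.065 0.724] rows 4 each [0.0075 0.0163 0.1809]
turn [-0.0024 -0.0017 -0.0147]
```

arm_command(motion="0.03 0.06 0.05 0 0 -0.014 0; 0 0 0.12 0 0 0 0; 0 0 0.12 0 0 0 0; 0 0 0.12 0 0 0 0; 0 0 0.09 0 0 0 0; 0 0 0 0 0 0 0; 0 0 0 0 0 0 0")

```text
time_s: 7.78
eef_pos: [0.5377, 0.2557, 0.094]
eef_rot: [-0.0, 0.117, 0.993, -0.002]
wrist_force: [0.4, -0.2, -6.2]
opening: 0.635
```

```bash
python3 - <<'E'
from m import *
go(.537,.2645,.056,77)
for n in("top","scene"):
    c=cam(n);overlay(c,[],(80,130,230,280) if n=="top" else (290,190,460,390),3,f"pics/b_{n}.png")
E
```

```text
t 7.78 pos [0.5377 0.2557 0.094 ] F [ 0.43 -0.18 -6.15] open 0.635 yawy 76.5 tilt [-0.001 -0.004]
units total [0.014 0.043 0.19 ] rows 1 each [0.0135 0.0429 0.1899]
turn [-0.0044 -0.0001 -0.008 ]
```

View pics/b_top.png

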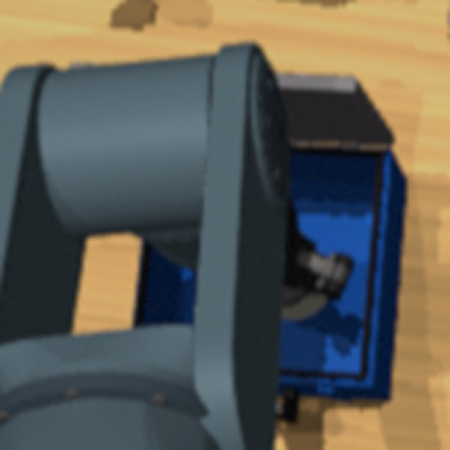

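View pics/b_scene.png

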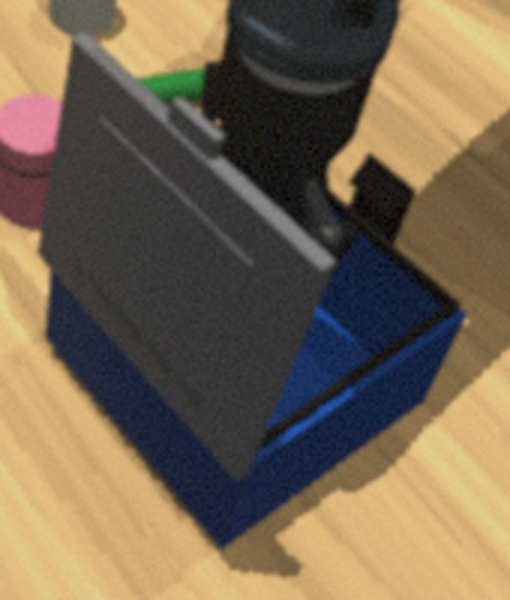

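arm_command(motion="0.06 0.035 0.07 -0.004 0 -0.008 0; 0 0 0.07 0 0 0 0; 0 0 0.03 0 0 0 0; 0 0 0 0 0 0 0; 0 0 0 0 0 0 0")

```text
time_s: 8.3
eef_pos: [0.5348, 0.2663, 0.0688]
eef_rot: [0.007, 0.114, 0.993, 0.003]
wrist_force: [-0.5, 0.5, -7.1]
opening: 0.636
```

```bash
python3 - <<'E'
from m import *
go(.527,.2645,.054,77)
E
```

```text
t 8.3 pos [0.5348 0.2663 0.0688] F [-0.48  0.54 -7.11] open 0.636 yawy 76.9 tilt [0.016 0.004]
units total [ 0.037 -0.018  0.073] rows 1 each [ 0.037  -0.018   0.0735]
turn [ 0.0069  0.0136 -0.0013]
```

arm_command(motion="0.035 -0.01 0.04 0.007 0.013 0 0; 0 0 0.025 0 0 0 0; 0 0 0 0 0 0 0; 0 0 0 0 0 0 0")

```text
time_s: 8.63
eef_pos: [0.5297, 0.2662, 0.0582]
eef_rot: [0.002, 0.114, 0.993, 0.001]
wrist_force: [0.6, 0.5, -6.8]
opening: 0.638
```

```bash
python3 - <<'E'
from m import *
go(.527,.2645,.054,77)
E
```

```text
t 8.63 pos [0.5297 0.2662 0.0582] F [ 0.56  0.55 -6.8 ] open 0.638 yawy 76.9 tilt [0.005 0.001]
units total [ 0.011 -0.011  0.021] rows 1 each [ 0.0113 -0.0114  0.0209]
turn [ 0.0017  0.0041 -0.0018]
```

arm_command(motion="0 0 0.02 0.002 0.004 0 0; 0 0 0.015 0 0 0 0; 0 0 0 0 0 0 0; 0 0 0 0 0 0 0")

```text
time_s: 8.97
eef_pos: [0.5317, 0.2668, 0.0551]
eef_rot: [0.001, 0.114, 0.993, 0.0]
wrist_force: [-0.2, -0.1, -7.5]
opening: 0.64
```

arm_command(motion="0 0 0.02 0 0 0 0; 0 0 0.015 0 0 0 0; 0 0 0 0 0 0 0")

```text
time_s: 9.22
eef_pos: [0.5332, 0.2671, 0.0549]
eef_rot: [0.002, 0.113, 0.994, -0.0]
wrist_force: [0.0, 0.0, -8.4]
opening: 0.64
```

arm_command(motion="0 0 0.04 0 0 0 0; 0 0 0.04 0 0 0 0; 0 0 0 0 0 0 0")

```text
time_s: 9.47
eef_pos: [0.5368, 0.2684, 0.0565]
eef_rot: [0.004, 0.112, 0.994, -0.001]
wrist_force: [0.7, 1.0, -7.8]
opening: 0.637
```

arm_command(motion="0 0 0.05 0 0 0 0")

```text
time_s: 9.55
eef_pos: [0.5405, 0.2694, 0.0522]
eef_rot: [0.008, 0.112, 0.994, 0.001]
wrist_force: [-33.8, -12.9, 103.9]
opening: 0.643
```

```bash
python3 - <<'E'
from m import *
go(.527,.2645,.054,77)
E
```

```text
t 9.55 pos [0.5405 0.2694 0.0522] F [-33.75 -12.86 103.92] open 0.643 yawy 77.2 tilt [ 0.016 -0.   ]
units total [ 0.06  -0.039 -0.01 ] rows 1 each [ 0.0601 -0.0387 -0.01  ]
turn [0.0031 0.0154 0.0025]
```

arm_command(motion="0.03 0 -0.01 0 0.01 0 0")

```text
time_s: 9.63
eef_pos: [0.5365, 0.2708, 0.0555]
eef_rot: [0.005, 0.112, 0.994, 0.002]
wrist_force: [-0.1, 0.0, -7.4]
opening: 0.635
```

```bash
python3 - <<'E'
from m import *
go(.537,.2645,.054,77)
c=cam("scene");overlay(c,[],(290,190,460,390),3,f"pics/c_s.png")
go(.537,.2645,.054,77)
E
```

```text
t 9.63 pos [0.5365 0.2708 0.0555] F [-0.14  0.04 -7.35] open 0.635 yawy 77.1 tilt [0.01  0.002]
units total [-0.009 -0.03   0.008] rows 1 each [-0.0095 -0.0301  0.0076]
turn [0.0045 0.0089 0.0023]
t 9.68 pos [0.5357 0.2714 0.0557] F [ 0.01  0.49 -6.42] open 0.636 yawy 77.1 tilt [0.009 0.003]
units total [-0.014 -0.032  0.009] rows 1 each [-0.0142 -0.0323  0.0085]
turn [0.0051 0.0076 0.0024]
```

View pics/c_s.png

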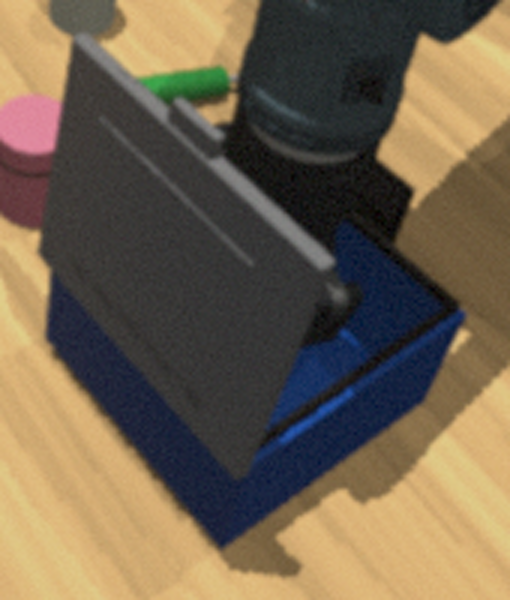

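arm_command(motion="0 -0.01 0.004 0.005 0.008 0 0")

```text
time_s: 9.77
eef_pos: [0.5348, 0.2696, 0.0541]
eef_rot: [-0.0, 0.112, 0.994, 0.0]
wrist_force: [0.0, -0.1, -8.2]
opening: 0.642
```

arm_command(motion="0 0 0.006 0 0 0 0")

```text
time_s: 9.85
eef_pos: [0.5348, 0.2693, 0.0526]
eef_rot: [-0.001, 0.112, 0.994, -0.0]
wrist_force: [-9.6, -4.9, 26.1]
opening: 0.642
```

arm_command(motion="0 0 -0.003 0 0 0 0.75; 0 0 0 0 0 0 0.85; 0 0 0 0 0 0 0.9; 0 0 0 0 0 0 0.9")

```text
time_s: 10.18
eef_pos: [0.5361, 0.2691, 0.0513]
eef_rot: [-0.0, 0.112, 0.994, -0.0]
wrist_force: [-0.5, 0.5, -0.6]
opening: 0.901
```

arm_command(motion="0 0 -0.04 0 0 0 0.9; 0 0 -0.1 0 0 0 0.9; 0 0 -0.15 0 0 0 0.9; 0 0 -0.15 0 0 0 0.9; 0 0 -0.15 0 0 0 0.9; 0 0 -0.1 0 0 0 0.9; 0 0 0 0 0 0 0.9")

```text
time_s: 10.77
eef_pos: [0.5353, 0.2685, 0.1951]
eef_rot: [-0.002, 0.112, 0.994, -0.001]
wrist_force: [1.9, -0.3, 0.7]
opening: 0.905
```

```bash
python3 - <<'E'
from m import *
go(.4386,-.0647,.20,77)
for n in("top","scene"):
    c=cam(n);overlay(c,[],(80,130,230,280) if n=="top" else (290,190,460,390),3,f"pics/d_{n}.png")
E
```

```text
t 10.77 pos [0.5353 0.2685 0.1951] F [ 1.94 -0.28  0.74] open 0.905 yawy 77.1 tilt [-0.005 -0.001]
units total [ 0.099 -1.732 -0.02 ] rows 9 each [ 0.011  -0.1924 -0.0022]
turn [-0.0023 -0.0044  0.0015]
```

View pics/d_top.png

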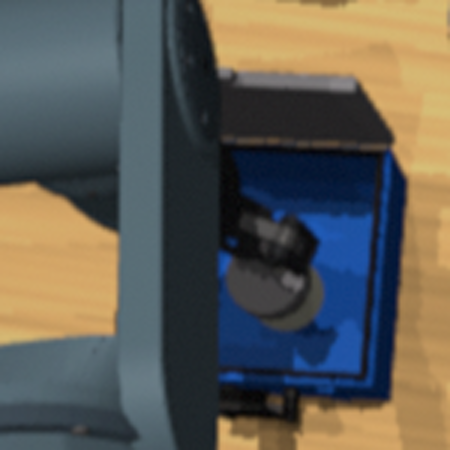

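View pics/d_scene.png

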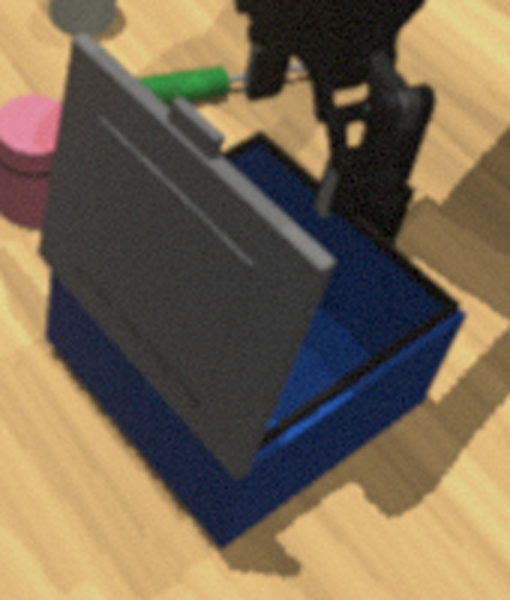

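arm_command(motion="0.01 -0.12 0 0 0 0 1; 0.01 -0.19 0 0 0 0 1; 0.012 -0.19 0 0 0 0 1; 0.012 -0.19 0 0 0 0 1; 0.012 -0.19 0 0 0 0 1; 0.012 -0.19 0 0 0 0 1; 0.012 -0.19 0 0 0 0 1; 0.01 -0.17 0 0 0 0 1; 0.01 -0.12 0 0 0 0 1; 0 0 0 0 0 0 1")

```text
time_s: 11.7
eef_pos: [0.4302, -0.0385, 0.1753]
eef_rot: [-0.018, 0.109, 0.994, -0.002]
wrist_force: [0.2, 0.6, -0.2]
opening: 1.001
```

```bash
python3 - <<'E'
from m import *
go(.4386,-.0647,.047,77)
E
```

```text
t 11.7 pos [ 0.4302 -0.0385  0.1753] F [ 0.24  0.59 -0.16] open 1.001 yawy 77.5 tilt [-0.036  0.001]
units total [-0.092 -0.114  0.64 ] rows 4 each [-0.023  -0.0285  0.1599]
turn [-0.0071 -0.0335  0.008 ]
```

arm_command(motion="-0.05 -0.06 0.06 -0.004 -0.02 0.004 1; -0.035 -0.05 0.06 -0.003 -0.013 0.004 1; 0 0 0 0 0 0 1; 0 0 0 0 0 0 1")

```text
time_s: 12.03
eef_pos: [0.4375, -0.0642, 0.1451]
eef_rot: [-0.004, 0.116, 0.993, 0.002]
wrist_force: [0.6, -0.0, -0.6]
opening: 0.996
```

```bash
python3 - <<'E'
from m import *
go(.4386,-.0647,.047,77)
E
```

```text
t 12.03 pos [ 0.4375 -0.0642  0.1451] F [ 0.58 -0.01 -0.65] open 0.996 yawy 76.7 tilt [-0.008  0.005]
units total [-0.01  -0.003  0.49 ] rows 3 each [-0.0035 -0.0009  0.1635]
turn [ 0.0026 -0.0082 -0.0056]
```

arm_command(motion="-0.005 0 0.1 0.002 -0.008 -0.005 1; 0 0 0.12 0 0 0 1; 0 0 0.12 0 0 0 1; 0 0 0.09 0 0 0 1; 0 0 0.03 0 0 0 1; 0 0 0 0 0 0 1; 0 0 0 0 0 0 1")

```text
time_s: 12.62
eef_pos: [0.4375, -0.0582, 0.0498]
eef_rot: [-0.002, 0.111, 0.994, 0.002]
wrist_force: [0.5, -0.5, 0.7]
opening: 0.997
```

```bash
python3 - <<'E'
from m import *
go(.4386,-.0647,.047,77)
E
```

```text
t 12.62 pos [ 0.4375 -0.0582  0.0498] F [ 0.47 -0.5   0.66] open 0.997 yawy 77.3 tilt [-0.005  0.004]
units total [-0.013 -0.031  0.014] rows 1 each [-0.0127 -0.0306  0.014 ]
turn [ 0.0023 -0.005   0.0047]
```

arm_command(motion="-0.01 -0.031 0.01 0.002 -0.005 0.004 0.6; 0 0 0 0 0 0 0.3; 0 0 0 0 0 0 0; 0 0 0 0 0 0 0; 0 0 0 0 0 0 0; 0 0 0 0 0 0 0; 0 0 0 0 0 0 0")

```text
time_s: 13.2
eef_pos: [0.4406, -0.0654, 0.0517]
eef_rot: [0.003, 0.113, 0.994, -0.001]
wrist_force: [0.5, -0.3, -4.0]
opening: 0.639
```

```bash
python3 - <<'E'
from m import *
go(.4386,-.0647,.047,77)
E
```

```text
t 13.2 pos [ 0.4406 -0.0654  0.0517] F [ 0.53 -0.35 -4.01] open 0.639 yawy 77.1 tilt [ 0.006 -0.002]
units total [0.01  0.001 0.023] rows 1 each [0.0104 0.0011 0.0235]
turn [-0.0003  0.0059  0.0009]
```

arm_command(motion="0 0 -0.08 0 0.005 0 0; 0 0 -0.12 0 0 0 0; 0 0 -0.12 0 0 0 0; 0 0 -0.12 0 0 0 0; 0 0 -0.06 0 0 0 0; 0 0 0 0 0 0 0; 0 0 0 0 0 0 0; 0 0 0 0 0 0 0")

```text
time_s: 13.87
eef_pos: [0.4366, -0.0644, 0.1524]
eef_rot: [-0.004, 0.113, 0.994, 0.001]
wrist_force: [-0.1, -0.6, -3.8]
opening: 0.64
```

```bash
python3 - <<'E'
from m import *
for n in("top","scene"):
    c=cam(n);print(get_obs()["wrist_force"])
    overlay(c,[],(200,170,470,370) if n=="top" else (180,90,400,270),3,f"pics/e_{n}.png")
go(.616,-.285,.16)
go(.4461,-.2679,.16)
E
```

```text
[-0.4112601   0.49216212 -3.44751061]
[-0.38016864 -0.35512419 -3.48336936]
t 13.97 pos [ 0.436  -0.0641  0.1517] F [-0.38 -0.36 -3.48] open 0.641 yawy 77.0 tilt [-0.009  0.003]
units total [-1.125 -0.874 -0.053] rows 7 each [-0.1607 -0.1248 -0.0076]
turn [ 0.0008 -0.0091  0.0001]
t 13.97 pos [ 0.436  -0.0641  0.1517] F [-0.38 -0.36 -3.48] open 0.641 yawy 77.0 tilt [-0.009  0.003]
units total [-0.278 -0.981 -0.045] rows 5 each [-0.0556 -0.1963 -0.009 ]
turn [ 0.0008 -0.0091  0.0001]
```

View pics/e_scene.png

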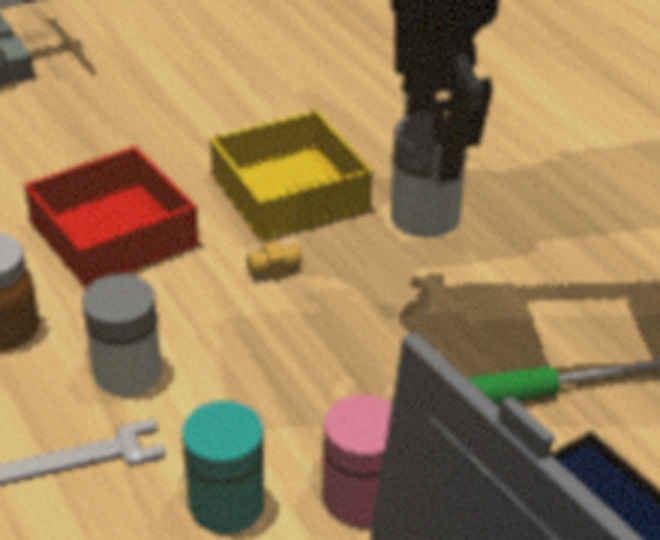

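arm_command(motion="-0.04 -0.12 0 0 -0.009 0 0; -0.06 -0.18 0 0 0 0 0; -0.06 -0.2 0 0 0 0 0; -0.06 -0.2 0 0 0 0 0; -0.04 -0.15 0 0 0 0 0; -0.02 -0.08 0 0 0 0 0; 0 0 0 0 0 0 0; 0 0 0 0 0 0 0; 0 0 0 0 0 0 0")

```text
time_s: 14.72
eef_pos: [0.4431, -0.2617, 0.138]
eef_rot: [-0.008, 0.112, 0.994, 0.006]
wrist_force: [-0.4, 1.1, -5.0]
opening: 0.638
```

```bash
python3 - <<'E'
from m import *
go(.4461,-.2679,.075)
E
```

```text
t 14.72 pos [ 0.4431 -0.2617  0.138 ] F [-0.38  1.11 -5.04] open 0.638 yawy 77.2 tilt [-0.015  0.014]
units total [-0.027 -0.03   0.314] rows 2 each [-0.0135 -0.0152  0.1571]
turn [ 0.0099 -0.017   0.0028]
```

arm_command(motion="-0.025 -0.03 0.02 0.01 -0.017 0 0; 0 0 0.07 0 0 0 0; 0 0 0.1 0 0 0 0; 0 0 0.08 0 0 0 0; 0 0 0.02 0 0 0 0; 0 0 0 0 0 0 0; 0 0 0 0 0 0 0")

```text
time_s: 15.3
eef_pos: [0.446, -0.2586, 0.0756]
eef_rot: [-0.002, 0.107, 0.994, 0.003]
wrist_force: [-0.1, -1.3, -3.3]
opening: 0.639
```

```bash
python3 - <<'E'
from m import *
go(.4461,-.2679,.056)
for n in("top","scene"):
    c=cam(n)
    overlay(c,curves()[6:],(350,240,470,350) if n=="top" else (220,100,330,200),5,f"pics/f_{n}.png")
E
```

```text
t 15.3 pos [ 0.446  -0.2586  0.0756] F [-0.13 -1.29 -3.33] open 0.639 yawy 77.7 tilt [-0.004  0.006]
units total [-0.011 -0.046  0.098] rows 1 each [-0.0107 -0.0458  0.098 ]
turn [ 0.0045 -0.0045  0.011 ]
```

View pics/f_scene.png

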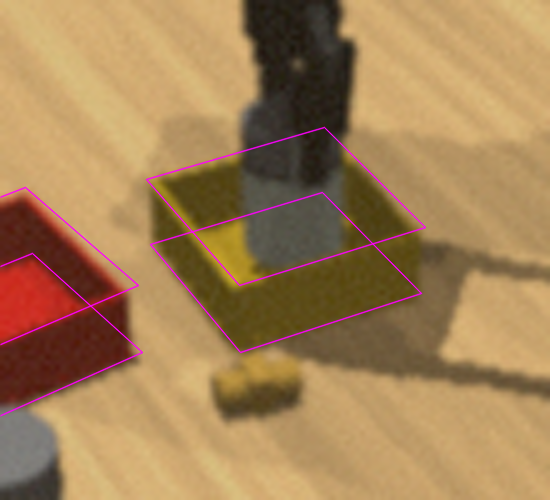

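View pics/f_top.png

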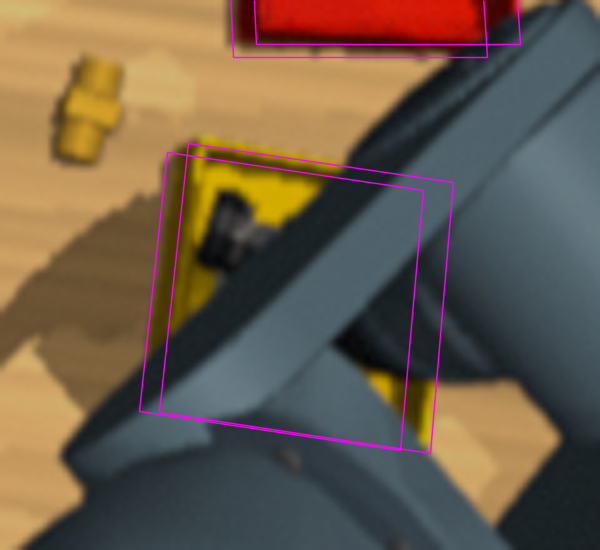

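arm_command(motion="-0.01 -0.05 0.02 0.004 -0.004 0.008 0; 0 0 0.03 0 0 0 0; 0 0 0 0 0 0 0; 0 0 0 0 0 0 0")

```text
time_s: 15.73
eef_pos: [0.4483, -0.2725, 0.0685]
eef_rot: [0.003, 0.112, 0.994, -0.003]
wrist_force: [0.9, -0.3, -3.8]
opening: 0.638
```

```bash
python3 - <<'E'
from m import *
go(.4461,-.2679,.056)
E
```

```text
t 15.73 pos [ 0.4483 -0.2725  0.0685] F [ 0.85 -0.27 -3.84] open 0.638 yawy 77.1 tilt [ 0.006 -0.006]
units total [0.016 0.02  0.062] rows 1 each [0.016  0.0201 0.0624]
turn [-0.0041  0.0065  0.0021]
```

arm_command(motion="0 0.015 0.03 -0.004 0.006 0 0; 0 0 0.01 0 0 0 0; 0 0 0 0 0 0 0; 0 0 0 0 0 0 0")

```text
time_s: 16.07
eef_pos: [0.449, -0.2697, 0.0598]
eef_rot: [0.0, 0.113, 0.994, 0.0]
wrist_force: [-0.2, -1.1, -3.5]
opening: 0.635
```

```bash
python3 - <<'E'
from m import *
go(.4461,-.2679,.056)
E
```

```text
t 16.07 pos [ 0.449  -0.2697  0.0598] F [-0.16 -1.15 -3.49] open 0.635 yawy 77.1 tilt [0. 0.]
units total [0.016 0.005 0.019] rows 1 each [0.0162 0.0054 0.0189]
turn [ 0.0004 -0.      0.0012]
```

arm_command(motion="0 0 0.015 0 0 0 0; 0 0 0 0 0 0 0")

```text
time_s: 16.23
eef_pos: [0.449, -0.2695, 0.0565]
eef_rot: [-0.0, 0.112, 0.994, 0.0]
wrist_force: [0.6, 0.6, -4.5]
opening: 0.637
```

arm_command(motion="0 0 0.008 0 0 0 0")

```text
time_s: 16.32
eef_pos: [0.4493, -0.2697, 0.055]
eef_rot: [0.0, 0.112, 0.994, 0.0]
wrist_force: [-0.2, -0.5, -2.8]
opening: 0.643
```

arm_command(motion="0 0 0.005 0 0 0 0")

```text
time_s: 16.4
eef_pos: [0.4495, -0.2697, 0.0545]
eef_rot: [0.0, 0.112, 0.994, 0.0]
wrist_force: [-2.0, 4.2, 8.5]
opening: 0.637
```

Contact. Release by a small opening and lift.

arm_command(motion="0 0 -0.002 0 0 0 0.72; 0 0 0 0 0 0 0.76; 0 0 0 0 0 0 0.8; 0 0 0 0 0 0 0.8")

```text
time_s: 16.73
eef_pos: [0.4509, -0.2709, 0.0565]
eef_rot: [0.002, 0.112, 0.994, -0.001]
wrist_force: [0.3, -0.4, -0.1]
opening: 0.798
```

arm_command(motion="0 0 -0.04 0 0 0 0.8; 0 0 -0.1 0 0 0 0.8; 0 0 -0.14 0 0 0 0.8; 0 0 -0.14 0 0 0 0.8; 0 0 -0.06 0 0 0 0.8; 0 0 0 0 0 0 1; 0 0 0 0 0 0 1")

```text
time_s: 17.32
eef_pos: [0.4505, -0.271, 0.1596]
eef_rot: [0.002, 0.112, 0.994, -0.002]
wrist_force: [0.6, -0.3, -0.4]
opening: 0.998
```

```bash
python3 - <<'E'
from m import *
go(.6753,-.1154,.15)
for n in("top","scene"):
    c=cam(n)
    overlay(c,curves(),(300,140,480,350) if n=="top" else (180,90,400,270),2.8,f"pics/g_{n}.png")
E
```

```text
t 17.32 pos [ 0.4505 -0.271   0.1596] F [ 0.61 -0.31 -0.42] open 0.998 yawy 77.1 tilt [ 0.004 -0.004]
units total [-0.922  1.01   0.05 ] rows 7 each [-0.1317  0.1442  0.0071]
turn [-0.0025  0.0048  0.0014]
```

View pics/g_scene.png

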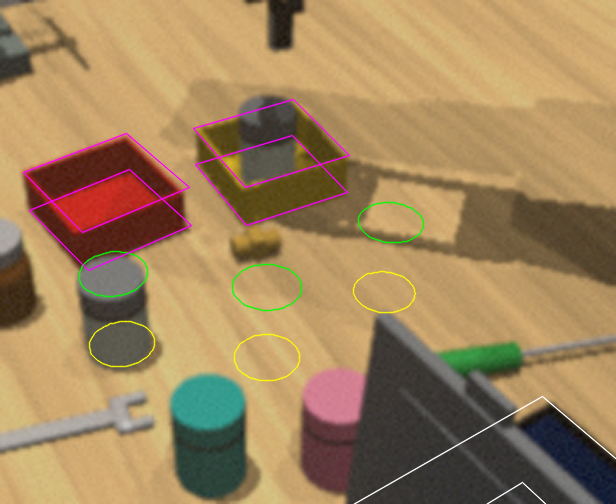

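View pics/g_top.png

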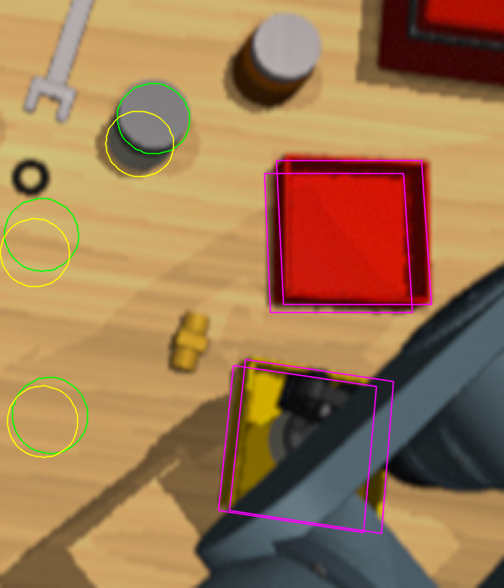

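arm_command(motion="-0.09 0.1 0 -0.002 0.004 0 1; -0.13 0.14 0 0 0 0 1; -0.13 0.14 0 0 0 0 1; -0.13 0.14 0 0 0 0 1; -0.13 0.14 0 0 0 0 1; -0.12 0.13 0 0 0 0 1; -0.07 0.08 0 0 0 0 1; -0.02 0.03 0 0 0 0 1; 0 0 0 0 0 0 1; 0 0 0 0 0 0 1")

```text
time_s: 18.25
eef_pos: [0.6501, -0.1232, 0.1393]
eef_rot: [-0.013, 0.115, 0.993, 0.004]
wrist_force: [-0.0, -0.6, -0.4]
opening: 0.998
```

```bash
python3 - <<'E'
from m import *
go(.6753,-.1154,.047)
E
```

```text
t 18.25 pos [ 0.6501 -0.1232  0.1393] F [-0.01 -0.63 -0.36] open 0.998 yawy 76.8 tilt [-0.025  0.011]
units total [-0.126  0.064  0.459] rows 3 each [-0.042   0.0215  0.153 ]
turn [ 0.005  -0.0253 -0.0032]
```

arm_command(motion="-0.07 0.035 0.03 0.005 -0.025 -0.003 1; -0.05 0.025 0.03 0 0 0 1; 0 0 0 0 0 0 1; 0 0 0 0 0 0 1")

```text
time_s: 18.58
eef_pos: [0.6709, -0.121, 0.1239]
eef_rot: [-0.003, 0.116, 0.993, -0.0]
wrist_force: [0.1, -0.7, 0.8]
opening: 1.001
```

```bash
python3 - <<'E'
from m import *
go(.6753,-.1154,.047)
E
```

```text
t 18.58 pos [ 0.6709 -0.121   0.1239] F [ 0.15 -0.72  0.76] open 1.001 yawy 76.7 tilt [-0.006  0.   ]
units total [-0.017  0.033  0.385] rows 2 each [-0.0086  0.0163  0.1923]
turn [-0.0012 -0.0059 -0.0045]
```

arm_command(motion="-0.017 0.033 0.06 -0.001 -0.006 -0.004 1; 0 0 0.1 0 0 0 1; 0 0 0.11 0 0 0 1; 0 0 0.08 0 0 0 1; 0 0 0.03 0 0 0 1; 0 0 0 0 0 0 1; 0 0 0 0 0 0 1")

```text
time_s: 19.17
eef_pos: [0.6721, -0.1192, 0.0446]
eef_rot: [0.001, 0.116, 0.993, -0.0]
wrist_force: [-0.7, -0.4, -0.0]
opening: 1.001
```

```bash
python3 - <<'E'
from m import *
go(.6753,-.1154,.047)
E
```

```text
t 19.17 pos [ 0.6721 -0.1192  0.0446] F [-0.75 -0.43 -0.03] open 1.001 yawy 76.6 tilt [ 0.001 -0.001]
units total [-0.011  0.022 -0.012] rows 1 each [-0.0113  0.0222 -0.0121]
turn [-0.0006  0.0015 -0.0059]
```

arm_command(motion="-0.01 0.02 0 0 0.001 -0.005 0.6; 0 0 0 0 0 0 0.3; 0 0 0 0 0 0 0; 0 0 0 0 0 0 0; 0 0 0 0 0 0 0; 0 0 0 0 0 0 0; 0 0 0 0 0 0 0")

```text
time_s: 19.75
eef_pos: [0.678, -0.1162, 0.05]
eef_rot: [0.004, 0.113, 0.994, -0.001]
wrist_force: [0.5, 0.4, -1.3]
opening: 0.645
```

```bash
python3 - <<'E'
from m import *
go(.616,-.285,.15)
E
```

```text
t 19.75 pos [ 0.678  -0.1162  0.05  ] F [ 0.45  0.38 -1.3 ] open 0.645 yawy 77.0 tilt [ 0.007 -0.003]
units total [ 0.108 -0.893 -0.5  ] rows 6 each [ 0.018  -0.1488 -0.0833]
turn [-0.0012  0.0075 -0.0001]
```

arm_command(motion="0 0 -0.08 0 0.007 0 0; 0 0 -0.12 0 0 0 0; 0 0 -0.12 0 0 0 0; 0 0 -0.12 0 0 0 0; 0 0 -0.05 0 0 0 0; 0 0 0 0 0 0 0; 0 0 0 0 0 0 0; 0 0 0 0 0 0 0")

```text
time_s: 20.42
eef_pos: [0.6748, -0.1155, 0.1465]
eef_rot: [-0.004, 0.113, 0.994, 0.0]
wrist_force: [0.5, -0.4, -1.9]
opening: 0.64
```

```bash
python3 - <<'E'
from m import *
print(get_obs()["wrist_force"]);c=cam("scene");print(get_obs()["wrist_force"])
overlay(c,[],(150,90,400,270),3,"pics/i.png")
go(.616,-.285,.15)
E
```

```text
[ 0.51889779 -0.40163878 -1.94679803]
[-0.43760828  0.76996103 -0.80367832]
t 20.47 pos [ 0.6745 -0.1153  0.1459] F [-0.44  0.77 -0.8 ] open 0.639 yawy 77.0 tilt [-0.009  0.002]
units total [ 0.094 -0.892 -0.019] rows 5 each [ 0.0187 -0.1785 -0.0038]
turn [-0.0005 -0.0089 -0.0005]
```

View pics/i.png

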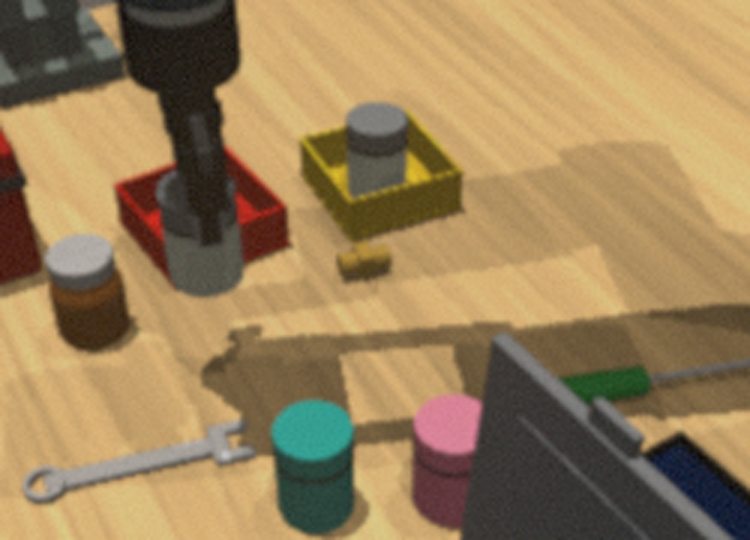

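arm_command(motion="0.01 -0.1 0 0 -0.008 0 0; 0.02 -0.18 0 0 0 0 0; 0.02 -0.19 0 0 0 0 0; 0.02 -0.19 0 0 0 0 0; 0.01 -0.12 0 0 0 0 0; 0 -0.06 0 0 0 0 0; 0 0 0 0 0 0 0; 0 0 0 0 0 0 0; 0 0 0 0 0 0 0")

```text
time_s: 21.22
eef_pos: [0.6138, -0.2744, 0.1302]
eef_rot: [-0.01, 0.111, 0.994, 0.005]
wrist_force: [0.8, -0.1, -1.0]
opening: 0.642
```

```bash
python3 - <<'E'
from m import *
go(.616,-.285,.075)
E
```

```text
t 21.22 pos [ 0.6138 -0.2744  0.1302] F [ 0.81 -0.14 -0.96] open 0.642 yawy 77.2 tilt [-0.019  0.012]
units total [-0.028 -0.051  0.275] rows 2 each [-0.0142 -0.0257  0.1375]
turn [ 0.0074 -0.0198  0.0036]
```

arm_command(motion="-0.028 -0.05 0.02 0.007 -0.02 0.003 0; 0 -0.01 0.07 0 0 0 0; 0 -0.01 0.09 0 0 0 0; 0 0 0.05 0 0 0 0; 0 0 0.01 0 0 0 0; 0 0 0 0 0 0 0; 0 0 0 0 0 0 0")

```text
time_s: 21.8
eef_pos: [0.6189, -0.2776, 0.0765]
eef_rot: [-0.002, 0.107, 0.994, 0.003]
wrist_force: [-0.1, 0.1, -1.5]
opening: 0.638
```

```bash
python3 - <<'E'
from m import *
go(.616,-.285,.056)
for n in("top","scene"):
    c=cam(n)
    overlay(c,curves()[6:],(370,170,470,270) if n=="top" else (170,120,270,200),5,f"pics/j_{n}.png")
E
```

```text
t 21.8 pos [ 0.6189 -0.2776  0.0765] F [-0.08  0.06 -1.52] open 0.638 yawy 77.7 tilt [-0.003  0.006]
units total [ 0.006 -0.04   0.102] rows 1 each [ 0.0057 -0.0396  0.1023]
turn [ 0.0048 -0.0037  0.011 ]
```

View pics/j_scene.png

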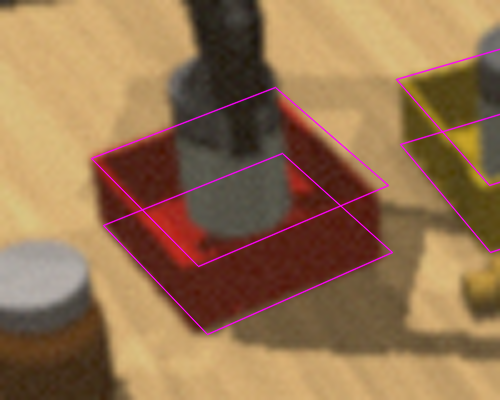

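View pics/j_top.png

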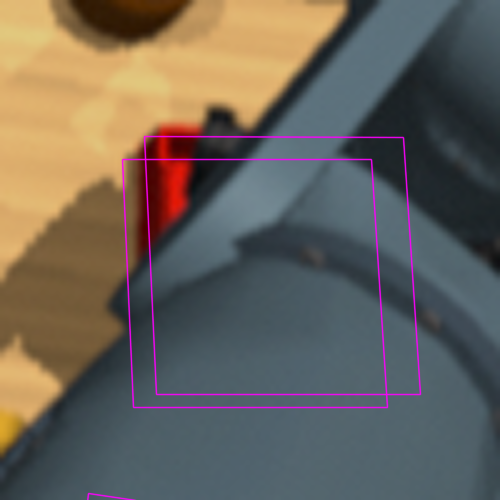

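arm_command(motion="0 -0.04 0.02 0.004 -0.003 0.008 0; 0 0 0.03 0 0 0 0; 0 0 0 0 0 0 0; 0 0 0 0 0 0 0")

```text
time_s: 22.23
eef_pos: [0.6188, -0.2879, 0.0691]
eef_rot: [0.003, 0.112, 0.994, -0.001]
wrist_force: [0.5, -1.3, -1.3]
opening: 0.636
```

```bash
python3 - <<'E'
from m import *
go(.618,-.285,.056)
E
```

```text
t 22.23 pos [ 0.6188 -0.2879  0.0691] F [ 0.48 -1.28 -1.27] open 0.636 yawy 77.1 tilt [ 0.005 -0.003]
units total [0.008 0.014 0.066] rows 1 each [0.0076 0.0136 0.0655]
turn [-0.002   0.0051  0.0019]
```

arm_command(motion="0 0.01 0.03 -0.002 0.005 0 0; 0 0 0.01 0 0 0 0; 0 0 0 0 0 0 0; 0 0 0 0 0 0 0")

```text
time_s: 22.57
eef_pos: [0.6193, -0.2863, 0.0605]
eef_rot: [-0.0, 0.113, 0.994, 0.0]
wrist_force: [-0.1, -0.5, -0.9]
opening: 0.645
```

arm_command(motion="0 0 0.012 0 0 0 0; 0 0 0 0 0 0 0")

```text
time_s: 22.73
eef_pos: [0.6193, -0.2862, 0.0578]
eef_rot: [-0.0, 0.113, 0.994, 0.0]
wrist_force: [-1.8, 0.4, -0.8]
opening: 0.641
```

arm_command(motion="0 0 0.006 0 0 0 0")

```text
time_s: 22.82
eef_pos: [0.6195, -0.2863, 0.0569]
eef_rot: [0.0, 0.113, 0.994, 0.0]
wrist_force: [1.0, -0.8, -0.9]
opening: 0.637
```

arm_command(motion="0 0 0.008 0 0 0 0")

```text
time_s: 22.9
eef_pos: [0.6196, -0.2863, 0.0553]
eef_rot: [0.0, 0.113, 0.994, -0.0]
wrist_force: [0.2, 0.5, -2.0]
opening: 0.641
```

arm_command(motion="0 0 0.005 0 0 0 0")

```text
time_s: 22.98
eef_pos: [0.6196, -0.2863, 0.0541]
eef_rot: [0.0, 0.113, 0.994, -0.0]
wrist_force: [-0.8, 0.4, -1.5]
opening: 0.639
```

arm_command(motion="0 0 0.005 0 0 0 0")

```text
time_s: 23.07
eef_pos: [0.6196, -0.2862, 0.053]
eef_rot: [0.0, 0.113, 0.994, -0.0]
wrist_force: [0.1, 0.8, -2.0]
opening: 0.642
```

arm_command(motion="0 0 0.004 0 0 0 0")

```text
time_s: 23.15
eef_pos: [0.6196, -0.2863, 0.0521]
eef_rot: [0.0, 0.113, 0.994, -0.0]
wrist_force: [0.3, -0.5, -0.5]
opening: 0.642
```

arm_command(motion="0 0 0.005 0 0 0 0")

```text
time_s: 23.23
eef_pos: [0.6196, -0.2863, 0.0512]
eef_rot: [0.0, 0.112, 0.994, -0.0]
wrist_force: [-3.8, 3.2, 11.0]
opening: 0.638
```

arm_command(motion="0 0 0.004 0 0 0 0")

```text
time_s: 23.32
eef_pos: [0.6197, -0.2863, 0.0512]
eef_rot: [0.0, 0.112, 0.994, -0.0]
wrist_force: [-3.3, 2.6, 7.3]
opening: 0.64
```

Contact. Release and lift.

arm_command(motion="0 0 -0.002 0 0 0 0.72; 0 0 0 0 0 0 0.76; 0 0 0 0 0 0 0.8; 0 0 0 0 0 0 0.8")

```text
time_s: 23.65
eef_pos: [0.6206, -0.2869, 0.0529]
eef_rot: [0.001, 0.112, 0.994, -0.001]
wrist_force: [0.0, -0.0, -0.2]
opening: 0.795
```

arm_command(motion="0 0 -0.04 0 0 0 0.8; 0 0 -0.1 0 0 0 0.8; 0 0 -0.16 0 0 0 0.8; 0 0 -0.18 0 0 0 0.8; 0 0 -0.18 0 0 0 0.5; 0 0 -0.18 0 0 0 0; 0 0 -0.18 0 0 0 0; 0 0 -0.14 0 0 0 0; 0 0 -0.06 0 0 0 0; 0 0 0 0 0 0 0")

```text
time_s: 24.48
eef_pos: [0.6183, -0.2855, 0.3109]
eef_rot: [-0.0, 0.113, 0.994, 0.0]
wrist_force: [-0.2, -0.5, 0.1]
opening: 0.002
```

```bash
python3 - <<'E'
from m import *
go(.73,.1,.28)
c=cam("scene");overlay(c,[],(150,90,450,370),2,f"pics/k_scene.png")
c=cam("top");overlay(c,[],(80,100,480,350),2,f"pics/k_top.png")
E
```

```text
t 24.48 pos [ 0.6183 -0.2855  0.3109] F [-0.15 -0.45  0.06] open 0.002 yawy 77.1 tilt [-0.  0.]
units total [-0.113  2.004  0.155] rows 10 each [-0.0113  0.2004  0.0155]
turn [ 0.0002 -0.0003  0.0012]
```

View pics/k_scene.png

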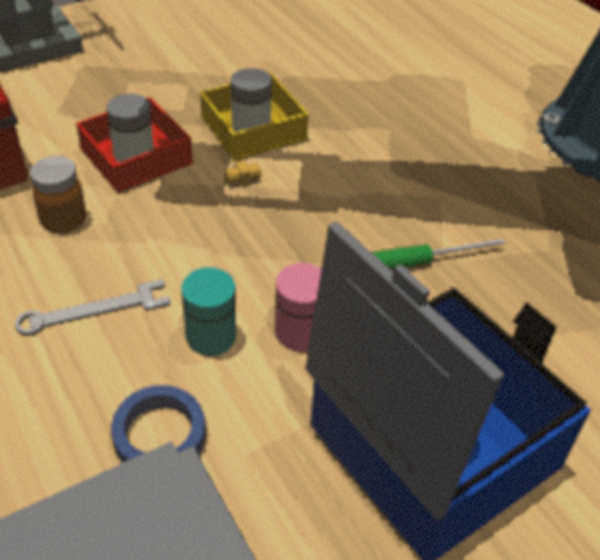

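View pics/k_top.png

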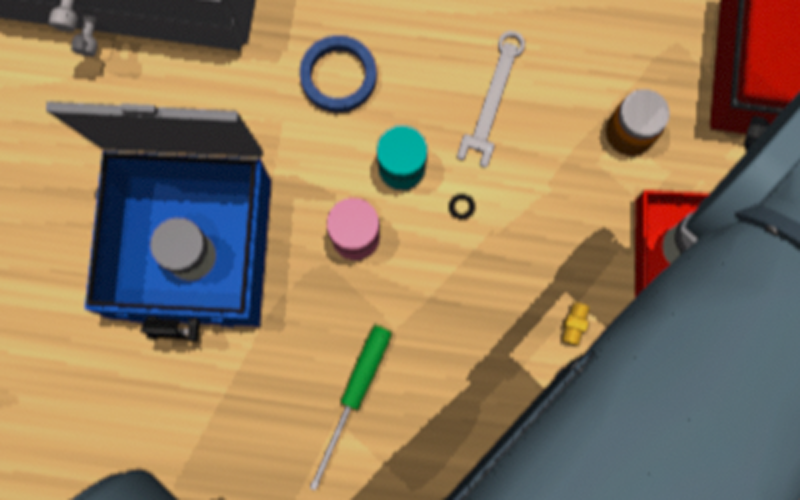

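```bash
python3 - <<'E'
from m import *
ct=cam("top");cs=cam("scene")
def ray(c,u,v):
    p=unproj(c,u,v,0);return c["pose"][:3,3],(p-c["pose"][:3,3])/np.linalg.norm(p-c["pose"][:3,3])
def tri(a,b):
    (p,d),(q,e)=ray(ct,*a),ray(cs,*b)
    s=np.linalg.lstsq(np.c_[d,-e],q-p,rcond=None)[0];x,y=p+s[0]*d,q+s[1]*e;return ((x+y)/2).round(3),np.linalg.norm(x-y).round(3)
print(tri((80+240/2,100+47/2),(150+172/2,90+445/2)),tri((80+255/2,100+0/2),(150+172/2,90+445/2)))
# lid edge corners: top (50,104),(240,113) ; scene crop (335,227) [ -y end? ] and (498,377)
for a in [(50,104),(240,113)]:
    for b in [(335,227),(498,377)]: print(a,b,tri((80+a[0]/2,100+a[1]/2),(150+b[0]/2,90+b[1]/2)))
cv2.imwrite("pics/full.png",cs["img"][:,:,::-1]);cv2.imwrite("pics/fullt.png",ct["img"][:,:,::-1])
E
```

```text
(array([0.768, 0.224, 0.1  ]), np.float64(0.036)) (array([0.792, 0.224, 0.127]), np.float64(0.012))
(50, 104) (335, 227) (array([0.635, 0.296, 0.342]), np.float64(0.106))
(50, 104) (498, 377) (array([0.613, 0.362, 0.262]), np.float64(0.005))
(240, 113) (335, 227) (array([0.628, 0.191, 0.26 ]), np.float64(0.008))
(240, 113) (498, 377) (array([0.608, 0.266, 0.192]), np.float64(0.156))
```

View pics/full.png

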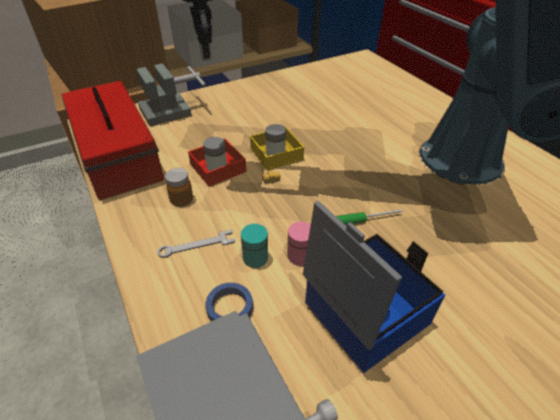

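View pics/fullt.png

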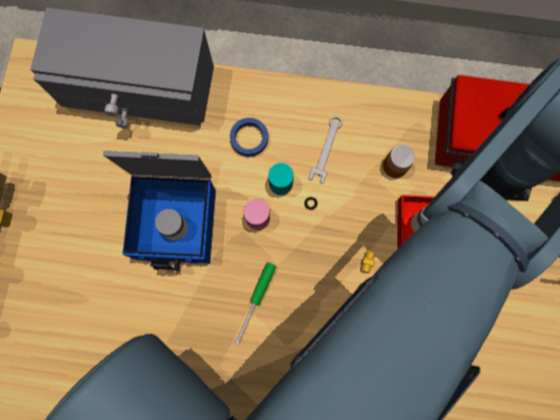

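```bash
python3 - <<'E'
from m import *
ct=cam("top");cs=cam("scene")
for nm,c,(x0,y0,x1,y1),s in [("t",ct,(30,0,230,150),4),("s",cs,(130,300,340,420),3.8)]: overlay(c,[],(x0,y0,x1,y1),s,f"pics/mach_{nm}.png")
E
```

```text
(no output)
```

View pics/mach_t.png

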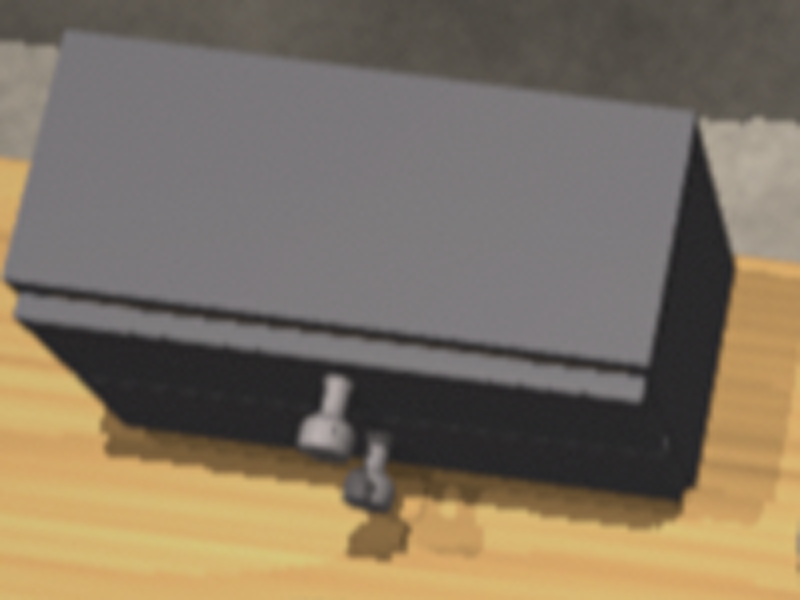

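View pics/mach_s.png

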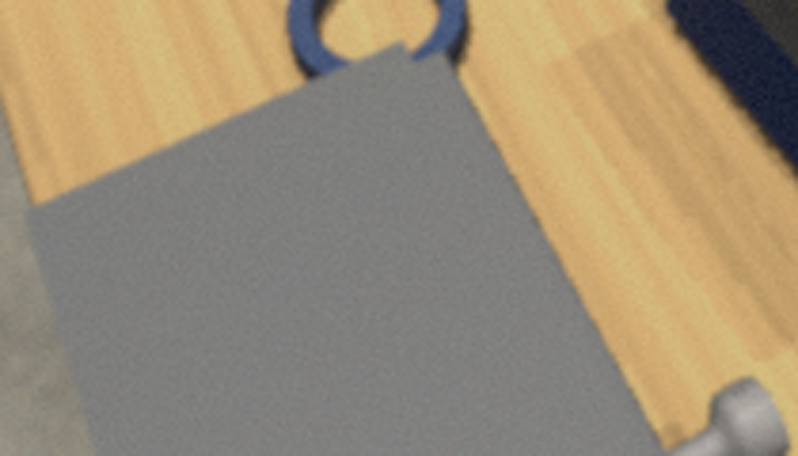

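```bash
python3 - <<'E'
from m import *
ct=cam("top");cs=cam("scene")
def ray(c,u,v):
    p=unproj(c,u,v,0);return c["pose"][:3,3],(p-c["pose"][:3,3])/np.linalg.norm(p-c["pose"][:3,3])
def tri(a,b):
    (p,d),(q,e)=ray(ct,*a),ray(cs,*b)
    s=np.linalg.lstsq(np.c_[d,-e],q-p,rcond=None)[0];x,y=p+s[0]*d,q+s[1]*e;return ((x+y)/2).round(3),np.linalg.norm(x-y).round(3)
T=lambda u,v:(30+u/4,v/4)
S=lambda u,v:(130+u/3.8,300+v/3.8)
print("top front corner",tri(T(648,365),S(405,42)))
print("top back corner",tri(T(692,112),S(28,210)))
print("knob",tri(T(325,440),S(755,415)), tri(T(370,490),S(755,415)))
print("base front corner",unproj(ct,*T(688,495),0), unproj(ct,*T(130,425),0))
E
```

```text
top front corner (array([0.795, 0.249, 0.165]), np.float64(0.003))
top back corner (array([0.939, 0.249, 0.168]), np.float64(0.001))
knob (array([0.743, 0.418, 0.133]), np.float64(0.003)) (array([0.733, 0.406, 0.091]), np.float64(0.006))
base front corner [0.78969772 0.25059545 0.        ] [0.78636343 0.58779226 0.        ]
```

arm_command(motion="-0.1 0.1 0 0 0 0 0; -0.13 0.15 0 0 0 0 0; -0.13 0.15 0 0 0 0 0; -0.1 0.16 0 0 0 0 0; -0.06 0.18 0 0 0 0 0; 0.02 0.19 0 0 0 0 0; 0.03 0.19 0 0 0 0 0; 0.04 0.19 0 0 0 0 0; 0.04 0.16 0 0 0 0 0; 0 0 0 0 0 0 0")

```text
time_s: 25.72
eef_pos: [0.7621, -0.0073, 0.2867]
eef_rot: [-0.015, 0.118, 0.993, 0.005]
wrist_force: [-0.0, 0.5, -0.5]
opening: 0.001
```

```bash
python3 - <<'E'
from m import *
go(.73,.27,.28)
E
```

```text
t 25.72 pos [ 0.7621 -0.0073  0.2867] F [-0.05  0.55 -0.46] open 0.001 yawy 76.5 tilt [-0.029  0.013]
units total [0.478 1.311 0.056] rows 7 each [0.0683 0.1872 0.008 ]
turn [ 0.0057 -0.0301 -0.0084]
```

arm_command(motion="0.05 0.12 0 0.005 -0.03 -0.008 0; 0.07 0.17 0 0 0 0 0; 0.07 0.18 0 0 0 0 0; 0.07 0.18 0 0 0 0 0; 0.07 0.18 0 0 0 0 0; 0.07 0.16 0 0 0 0 0; 0.04 0.1 0 0 0 0 0; 0.02 0.04 0 0 0 0 0; 0 0 0 0 0 0 0; 0 0 0 0 0 0 0")

```text
time_s: 26.55
eef_pos: [0.7186, 0.2425, 0.2734]
eef_rot: [-0.008, 0.113, 0.994, -0.002]
wrist_force: [1.0, -0.2, 0.8]
opening: -0.007
```

```bash
python3 - <<'E'
from m import *
go(.70,.272,.22)
for n in("top","scene"):
    c=cam(n);overlay(c,[],(30,30,330,255) if n=="top" else (200,150,460,360),2.6,f"pics/l_{n}.png")
E
```

```text
t 26.55 pos [0.7186 0.2425 0.2734] F [ 1.03 -0.18  0.78] open -0.007 yawy 77.1 tilt [-0.016 -0.003]
units total [0.119 0.125 0.268] rows 2 each [0.0597 0.0625 0.1339]
turn [-0.0061 -0.0143  0.0011]
```

View pics/l_scene.png

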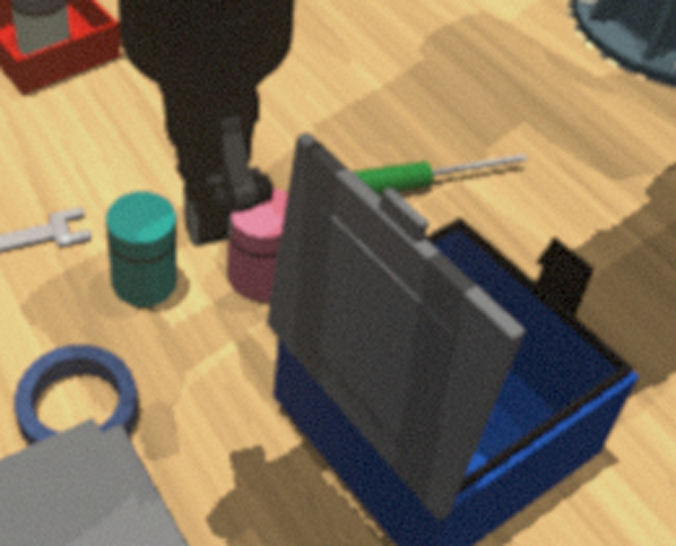

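arm_command(motion="0.06 0.09 0.06 -0.006 -0.014 0 0; 0.03 0.04 0.1 0 0 0 0; 0 0 0.06 0 0 0 0; 0 0 0 0 0 0 0; 0 0 0 0 0 0 0")

```text
time_s: 27.07
eef_pos: [0.7116, 0.26, 0.2295]
eef_rot: [0.002, 0.12, 0.993, -0.001]
wrist_force: [0.3, -0.6, 0.2]
opening: 0.002
```

```bash
python3 - <<'E'
from m import *
go(.66,.274,.225)
E
```

```text
t 27.07 pos [0.7116 0.26   0.2295] F [ 0.35 -0.56  0.24] open 0.002 yawy 76.2 tilt [ 0.004 -0.002]
units total [0.267 0.007 0.021] rows 2 each [0.1336 0.0033 0.0107]
turn [-0.001   0.0039 -0.0125]
```

arm_command(motion="0.07 -0.01 0.01 0 0 -0.012 0; 0.09 -0.02 0.01 0 0 0 0; 0.09 -0.02 0 0 0 0 0; 0.09 -0.02 0 0 0 0 0; 0.09 -0.02 0 0 0 0 0; 0.09 -0.02 0 0 0 0 0")

```text
time_s: 27.57
eef_pos: [0.6109, 0.252, 0.2286]
eef_rot: [0.006, 0.12, 0.993, -0.001]
wrist_force: [1.8, 0.4, -0.3]
opening: -0.003
```

```bash
python3 - <<'E'
from m import *
go(.59,.268,.22)
for n in("scene",):
    c=cam(n);overlay(c,[],(30,30,330,255) if n=="top" else (200,150,460,360),2.6,f"pics/m_{n}.png")
E
```

```text
t 27.57 pos [0.6109 0.252  0.2286] F [ 1.8   0.36 -0.27] open -0.003 yawy 76.3 tilt [ 0.012 -0.003]
units total [0.121 0.053 0.041] rows 1 each [0.1213 0.053  0.0413]
turn [-0.0002  0.0121 -0.0124]
```

View pics/m_scene.png

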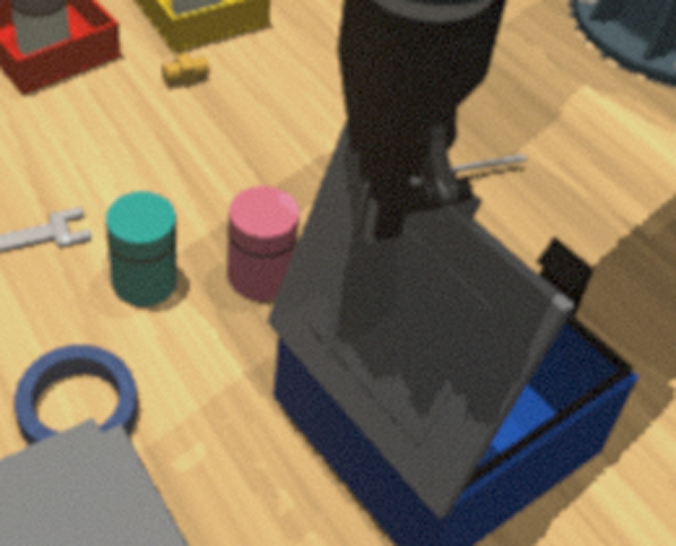

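arm_command(motion="0.07 0 0.03 0 0.012 0 0; 0.07 0 0.03 0 0 0 0; 0.07 0 0.04 0 0 0 0; 0.07 0 0.05 0 0 0 0; 0.06 0 0.05 0 0 0 0; 0.05 0 0.05 0 0 0 0")

```text
time_s: 28.12
eef_pos: [0.5428, 0.2648, 0.1892]
eef_rot: [0.01, 0.124, 0.992, 0.002]
wrist_force: [0.4, -0.1, 1.5]
opening: -0.001
```

```bash
python3 - <<'E'
from m import *
go(.517,.262,.1745)
for n in("scene",):
    c=cam(n);overlay(c,[],(30,30,330,255) if n=="top" else (200,150,460,360),2.6,f"pics/n_{n}.png")
E
```

```text
t 28.12 pos [0.5428 0.2648 0.1892] F [ 0.38 -0.12  1.5 ] open -0.001 yawy 75.8 tilt [0.02  0.001]
units total [ 0.123 -0.046  0.071] rows 1 each [ 0.1231 -0.0456  0.0707]
turn [ 0.0053  0.0186 -0.0205]
```

View pics/n_scene.png

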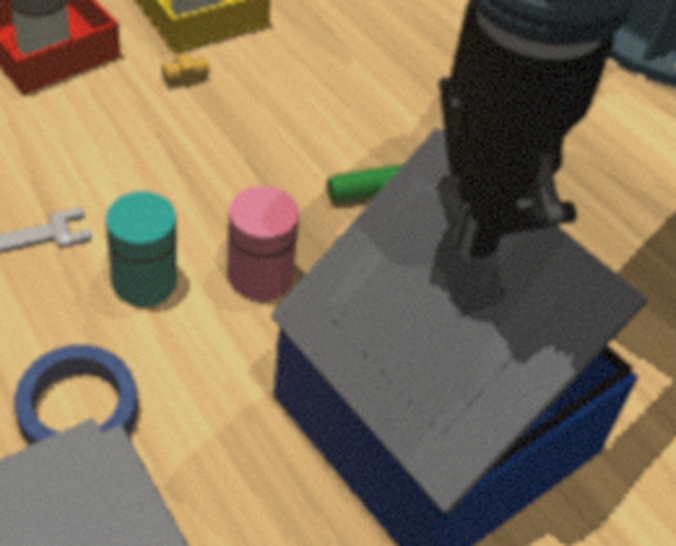

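arm_command(motion="0.05 -0.01 0.05 0.005 0.018 -0.02 0; 0.05 -0.01 0.05 0 0 0 0; 0.04 -0.01 0.05 0 0 0 0; 0.03 -0.01 0.04 0 0 0 0; 0 0 0.02 0 0 0 0; 0 0 0 0 0 0 0")

```text
time_s: 28.67
eef_pos: [0.5099, 0.2624, 0.1462]
eef_rot: [-0.0, 0.113, 0.994, 0.0]
wrist_force: [-0.6, 0.0, 0.6]
opening: -0.001
```

```bash
python3 - <<'E'
from m import *
go(.49,.26,.125)
for n in("scene",):
    c=cam(n);overlay(c,[],(30,30,330,255) if n=="top" else (200,150,460,360),2.6,f"pics/o_{n}.png")
E
```

```text
t 28.67 pos [0.5099 0.2624 0.1462] F [-0.57  0.04  0.64] open -0.001 yawy 77.1 tilt [-0.     0.001]
units total [ 0.094 -0.034  0.106] rows 1 each [ 0.0944 -0.0339  0.1058]
turn [ 0.0005 -0.0005  0.0011]
```

View pics/o_scene.png

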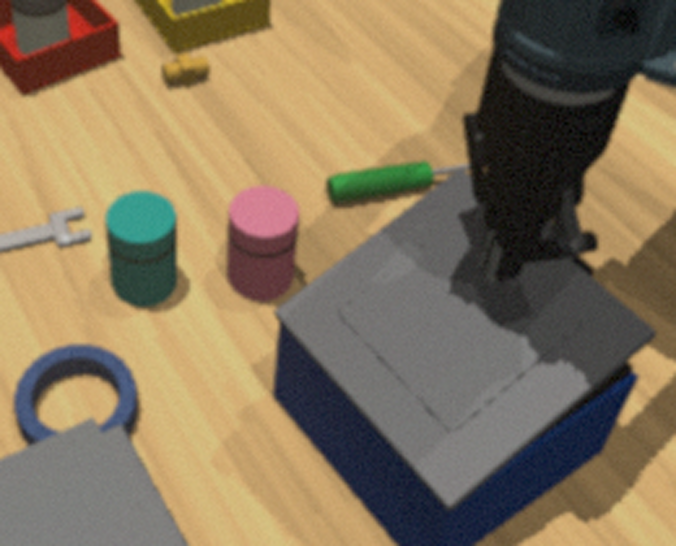

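arm_command(motion="0.05 -0.015 0.05 0 0 0 0; 0.04 -0.015 0.04 0 0 0 0; 0 0 0 0 0 0 0; 0 0 0 0 0 0 0")

```text
time_s: 29.05
eef_pos: [0.4942, 0.2604, 0.1301]
eef_rot: [0.002, 0.113, 0.994, 0.001]
wrist_force: [1.3, -0.3, 0.2]
opening: 0.001
```

arm_command(motion="0 0 0.01 0 0 0 0; 0 0 0.01 0 0 0 0")

```text
time_s: 29.22
eef_pos: [0.4953, 0.2606, 0.1271]
eef_rot: [0.003, 0.113, 0.994, 0.001]
wrist_force: [-0.0, 0.7, 0.3]
opening: -0.005
```

```bash
python3 - <<'E'
from m import *
go(.491,.26,.1085)
E
```

```text
t 29.22 pos [0.4953 0.2606 0.1271] F [-0.02  0.66  0.34] open -0.005 yawy 77.0 tilt [0.006 0.002]
units total [ 0.021 -0.008  0.093] rows 1 each [ 0.0207 -0.008   0.0928]
turn [0.0033 0.0051 0.0004]
```

arm_command(motion="0.015 0 0.02 0.003 0.005 0 0; 0 0 0.015 0 0 0 0")

```text
time_s: 29.38
eef_pos: [0.4934, 0.2615, 0.1206]
eef_rot: [0.001, 0.113, 0.994, 0.0]
wrist_force: [-0.6, 0.2, 1.1]
opening: -0.001
```

arm_command(motion="0 0 0.015 0 0 0 0; 0 0 0 0 0 0 0")

```text
time_s: 29.55
eef_pos: [0.4935, 0.2616, 0.1168]
eef_rot: [0.001, 0.113, 0.994, 0.0]
wrist_force: [-0.9, -0.8, -0.9]
opening: -0.001
```

arm_command(motion="0 0 0.01 0 0 0 0")

```text
time_s: 29.63
eef_pos: [0.4936, 0.2616, 0.115]
eef_rot: [0.001, 0.113, 0.994, 0.0]
wrist_force: [-2.4, 0.3, 4.2]
opening: 0.001
```

arm_command(motion="0 0 0.01 0 0 0 0")

```text
time_s: 29.72
eef_pos: [0.4934, 0.2616, 0.1132]
eef_rot: [0.0, 0.113, 0.994, 0.0]
wrist_force: [-4.3, -0.9, 7.3]
opening: -0.002
```

arm_command(motion="0 0 0.008 0 0 0 0")

```text
time_s: 29.8
eef_pos: [0.4932, 0.2616, 0.1118]
eef_rot: [0.0, 0.113, 0.994, 0.0]
wrist_force: [-2.6, -0.9, 6.4]
opening: 0.005
```

arm_command(motion="0 0 0.008 0 0 0 0")

```text
time_s: 29.88
eef_pos: [0.4931, 0.2616, 0.1107]
eef_rot: [-0.0, 0.113, 0.994, -0.0]
wrist_force: [-3.2, -0.5, 6.4]
opening: 0.0
```

arm_command(motion="0 0 0.008 0 0 0 0")

```text
time_s: 29.97
eef_pos: [0.493, 0.2616, 0.1096]
eef_rot: [-0.0, 0.113, 0.994, -0.0]
wrist_force: [-2.8, -2.2, 7.2]
opening: 0.0
```

arm_command(motion="0 0 0.008 0 0 0 0")

```text
time_s: 30.05
eef_pos: [0.4929, 0.2616, 0.1087]
eef_rot: [-0.0, 0.113, 0.994, -0.0]
wrist_force: [-3.7, -2.5, 10.3]
opening: 0.003
```

arm_command(motion="0 0 0.006 0 0 0 0")

```text
time_s: 30.13
eef_pos: [0.4929, 0.2616, 0.1083]
eef_rot: [-0.0, 0.113, 0.994, -0.0]
wrist_force: [-4.5, -1.5, 9.8]
opening: 0.003
```

arm_command(motion="0 0 0.008 0 0 0 0")

```text
time_s: 30.22
eef_pos: [0.4928, 0.2616, 0.1078]
eef_rot: [-0.0, 0.112, 0.994, -0.0]
wrist_force: [-4.7, -1.1, 11.6]
opening: -0.001
```

arm_command(motion="0 0 0.01 0 0 0 0")

```text
time_s: 30.3
eef_pos: [0.4928, 0.2616, 0.107]
eef_rot: [-0.001, 0.112, 0.994, -0.001]
wrist_force: [-5.3, -1.5, 13.0]
opening: 0.0
```

arm_command(motion="0 0 0.01 0 0 0 0")

```text
time_s: 30.38
eef_pos: [0.4928, 0.2616, 0.1068]
eef_rot: [-0.001, 0.112, 0.994, -0.001]
wrist_force: [-8.4, -2.8, 21.6]
opening: -0.0
```

arm_command(motion="0 0 0.008 0 0 0 0")

```text
time_s: 30.47
eef_pos: [0.4928, 0.2616, 0.107]
eef_rot: [-0.001, 0.112, 0.994, -0.001]
wrist_force: [-6.8, -2.6, 14.0]
opening: 0.002
```

arm_command(motion="0 0 -0.008 0 0 0 0")

```text
time_s: 30.55
eef_pos: [0.4929, 0.2616, 0.1095]
eef_rot: [-0.0, 0.112, 0.994, -0.001]
wrist_force: [-0.0, 0.9, 0.5]
opening: 0.001
```

arm_command(motion="0 0 -0.008 0 0 0 0")

```text
time_s: 30.63
eef_pos: [0.4932, 0.2617, 0.1116]
eef_rot: [0.0, 0.112, 0.994, -0.001]
wrist_force: [-0.5, -0.5, -0.8]
opening: -0.001
```

arm_command(motion="0 0 -0.008 0 0 0 0")

```text
time_s: 30.72
eef_pos: [0.4933, 0.2617, 0.1133]
eef_rot: [0.0, 0.112, 0.994, -0.001]
wrist_force: [1.3, 0.6, 0.6]
opening: -0.005
```

arm_command(motion="0 0 -0.06 0 0 0 0; 0 0 -0.14 0 0 0 0; 0 0 -0.18 0 0 0 0; 0 0 -0.18 0 0 0 0; 0 0 -0.18 0 0 0 0; 0.08 -0.15 -0.08 0 0 0 0; 0.08 -0.17 0 0 0 0 0; 0.08 -0.17 0 0 0 0 0; 0.08 -0.17 0 0 0 0 0; 0.08 -0.17 0 0 0 0 0")

```text
time_s: 31.55
eef_pos: [0.3768, 0.1167, 0.2896]
eef_rot: [0.001, 0.109, 0.994, -0.001]
wrist_force: [-0.2, -0.9, 0.4]
opening: 0.002
```

arm_command(motion="0.08 -0.17 0 0 0 0 0; 0.04 -0.1 0 0 0 0 0; 0 0 0 0 0 0 0; 0 0 0 0 0 0 0")

```text
time_s: 31.88
eef_pos: [0.3364, 0.0642, 0.2918]
eef_rot: [0.004, 0.111, 0.994, -0.002]
wrist_force: [-0.3, 0.8, -0.1]
opening: 0.0
```

```bash
python3 - <<'E'
from m import *
go(.5,0,.3)
c=cam("scene");overlay(c,[],(160,100,460,370),2,"pics/p_scene.png")
overlay(c,[(rect(.5406,.2653,D(6),.096,.17),(255,255,255))],(290,210,450,370),3.7,"pics/p_zoom.png")
c=cam("top");overlay(c,[],(80,100,480,350),2,"pics/p_top.png")
E
```

```text
t 31.88 pos [0.3364 0.0642 0.2918] F [-0.33  0.8  -0.05] open 0.0 yawy 77.3 tilt [ 0.008 -0.005]
units total [-0.869 -0.134 -0.033] rows 5 each [-0.1738 -0.0267 -0.0066]
turn [-0.0029  0.0082  0.0048]
```

View pics/p_scene.png

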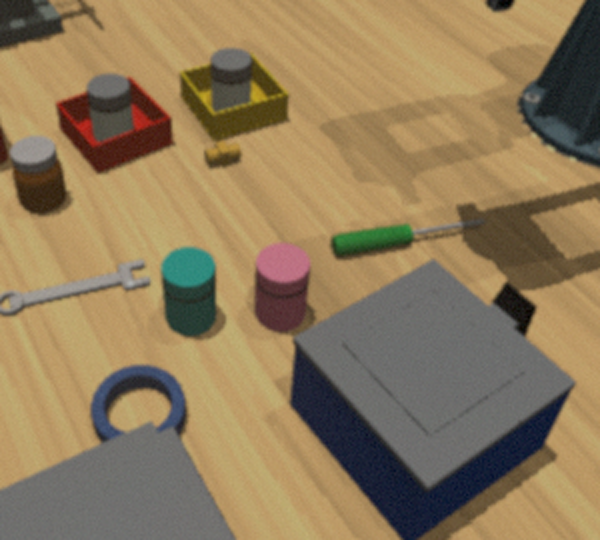

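View pics/p_zoom.png

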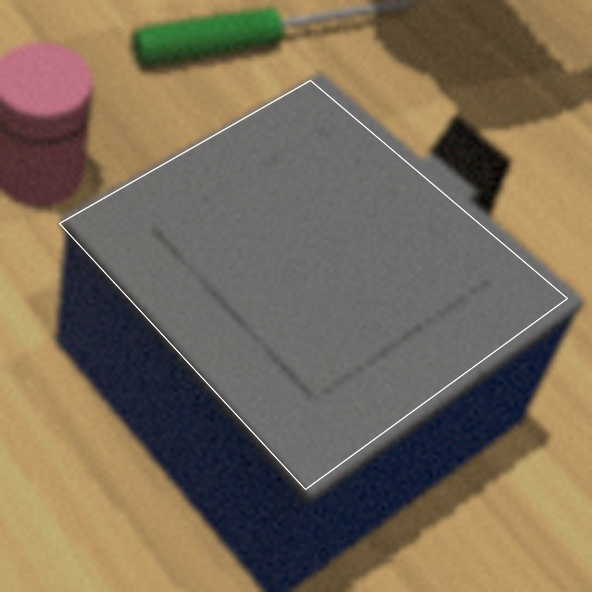

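View pics/p_top.png

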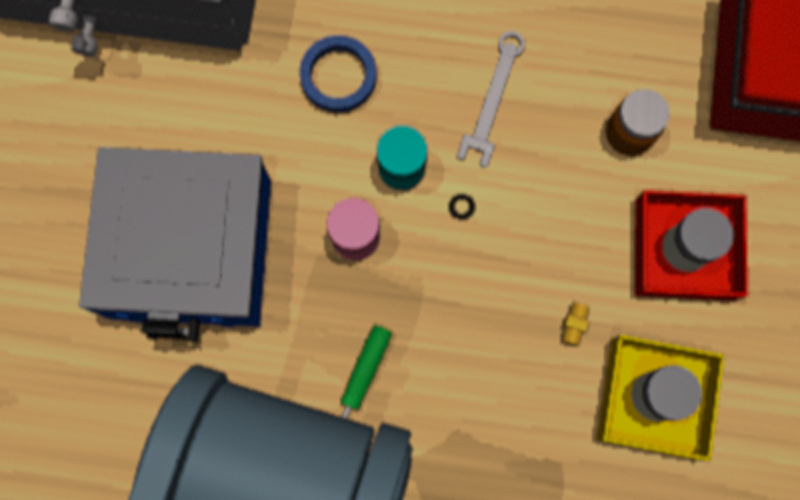

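```bash
python3 - <<'E'
from m import *
go(.491,.26,.20)
E
```

```text
t 31.98 pos [0.337  0.0649 0.2917] F [0.49 0.2  1.09] open 0.003 yawy 77.4 tilt [ 0.007 -0.005]
units total [-0.535  1.121  0.459] rows 7 each [-0.0765  0.1602  0.0656]
turn [-0.003   0.0074  0.0067]
```

arm_command(motion="-0.05 0.1 0 -0.003 0.007 0.006 0; -0.08 0.16 0 0 0 0 0; -0.08 0.16 0 0 0 0 0; -0.08 0.16 0.05 0 0 0 0; -0.08 0.16 0.08 0 0 0 0; -0.08 0.16 0.1 0 0 0 0; -0.05 0.1 0.08 0 0 0 0; 0 0 0.04 0 0 0 0; 0 0 0 0 0 0 0; 0 0 0 0 0 0 0")

```text
time_s: 32.82
eef_pos: [0.4871, 0.2569, 0.2162]
eef_rot: [-0.0, 0.107, 0.994, -0.0]
wrist_force: [0.3, -0.2, -0.4]
opening: 0.003
```

```bash
python3 - <<'E'
from m import *
go(.491,.26,.125)
E
```

```text
t 32.82 pos [0.4871 0.2569 0.2162] F [ 0.25 -0.22 -0.4 ] open 0.003 yawy 77.7 tilt [-0.001 -0.   ]
units total [-0.016  0.02   0.456] rows 3 each [-0.0053  0.0065  0.152 ]
turn [-0.0006 -0.0004  0.0117]
```

arm_command(motion="-0.015 0.02 0.08 0 0 0.01 0; 0 0 0.11 0 0 0 0; 0 0 0.1 0 0 0 0; 0 0 0.06 0 0 0 0; 0 0 0 0 0 0 0; 0 0 0 0 0 0 0")

```text
time_s: 33.32
eef_pos: [0.492, 0.26, 0.1497]
eef_rot: [0.003, 0.112, 0.994, 0.001]
wrist_force: [0.0, 0.9, -0.5]
opening: 0.0
```

```bash
python3 - <<'E'
from m import *
go(.491,.26,.115)
E
```

```text
t 33.32 pos [0.492  0.26   0.1497] F [ 0.03  0.89 -0.47] open 0.0 yawy 77.1 tilt [0.006 0.001]
units total [ 0.006 -0.002  0.173] rows 1 each [ 0.0058 -0.0015  0.1735]
turn [0.0022 0.0056 0.0014]
```

arm_command(motion="0 0 0.06 0.002 0.005 0 0; 0 0 0.05 0 0 0 0; 0 0 0.02 0 0 0 0; 0 0 0 0 0 0 0; 0 0 0 0 0 0 0")

```text
time_s: 33.73
eef_pos: [0.4945, 0.26, 0.1256]
eef_rot: [0.003, 0.113, 0.994, 0.001]
wrist_force: [-0.6, -0.1, 0.3]
opening: -0.002
```

arm_command(motion="0 0 0.02 0 0 0 0; 0 0 0 0 0 0 0")

```text
time_s: 33.9
eef_pos: [0.4948, 0.2602, 0.1218]
eef_rot: [0.003, 0.113, 0.994, 0.001]
wrist_force: [0.3, -0.1, -1.1]
opening: 0.0
```

arm_command(motion="0 0 0.02 0.002 0.005 0 0; 0 0 0.01 0 0 0 0; 0 0 0 0 0 0 0")

```text
time_s: 34.15
eef_pos: [0.4953, 0.2604, 0.1158]
eef_rot: [0.001, 0.113, 0.994, 0.001]
wrist_force: [-0.4, -0.4, 1.5]
opening: -0.003
```

arm_command(motion="0 0 0.012 0 0 0 0")

```text
time_s: 34.23
eef_pos: [0.4956, 0.2605, 0.1136]
eef_rot: [0.001, 0.113, 0.994, 0.001]
wrist_force: [-0.4, -0.4, 0.5]
opening: 0.002
```

arm_command(motion="0 0 0.008 0 0 0 0")

```text
time_s: 34.32
eef_pos: [0.4956, 0.2605, 0.1117]
eef_rot: [0.001, 0.113, 0.994, 0.001]
wrist_force: [-0.3, 0.4, 0.2]
opening: -0.002
```

arm_command(motion="0 0 0.006 0 0 0 0")

```text
time_s: 34.4
eef_pos: [0.4956, 0.2605, 0.1103]
eef_rot: [0.001, 0.113, 0.994, 0.001]
wrist_force: [-0.5, 1.2, 0.4]
opening: 0.003
```

arm_command(motion="0 0 0.006 0 0 0 0")

```text
time_s: 34.48
eef_pos: [0.4956, 0.2605, 0.1091]
eef_rot: [0.001, 0.113, 0.994, 0.001]
wrist_force: [-2.5, -0.8, 9.0]
opening: 0.0
```

arm_command(motion="0 0 -0.03 0 0 0 0; 0 0 -0.1 0 0 0 0; 0 0 -0.16 0 0 0 0; 0 0 -0.18 0 0 0 0; 0 0 -0.18 0 0 0 0; 0 0 -0.14 0 0 0 0; 0 0 -0.06 0 0 0 0; 0 0 0 0 0 0 0; 0 0 0 0 0 0 0; 0 0 0 0 0 0 0")

```text
time_s: 35.32
eef_pos: [0.4934, 0.2598, 0.2881]
eef_rot: [0.0, 0.113, 0.994, 0.0]
wrist_force: [-0.2, -0.0, -1.1]
opening: 0.002
```

```bash
python3 - <<'E'
from m import *
go(.5,.26,.3)
c=cam("scene");overlay(c,[],(160,100,460,370),2,"pics/q.png")
E
```

```text
t 35.32 pos [0.4934 0.2598 0.2881] F [-0.16 -0.03 -1.08] open 0.002 yawy 77.0 tilt [0.    0.001]
units total [-0.032  0.008 -0.059] rows 1 each [-0.032   0.0083 -0.0593]
turn [0.0007 0.     0.0007]
```

View pics/q.png

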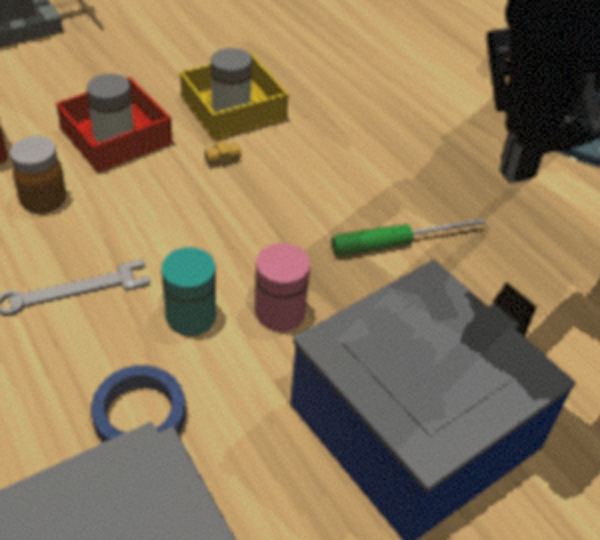

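The lid is shut, the canisters stand in their trays and the arm is clear of everything.

```bash
python3 -c "
from bench import *
print(hand_in())"
```

```text
the job is handed in; nothing more can be done
None
```

All three canisters are sorted and the box lid is clipped shut. I handed the job in at about 35 s of the 72 s allowed.

| Canister | Start position (x, y) in m | Measured weight | What it is | Where it stands now |
|---|---|---|---|---|
| Middle | 0.57, -0.04 | about 7.5 N | solid core | blue box |
| Nearest the robot | 0.44, -0.06 | about 3.6 N | hollow core | yellow tray |
| Farthest | 0.68, -0.12 | about 1.4 N | empty | red tray |

- **Placing:** I lowered each canister until the wrist force showed contact, then released it. In the last pictures, the two tray canisters stood upright. The boxed one was upright before the lid closed. The pink and turquoise look-alikes and the other bystanders showed no visible movement.
- **Lid:** I pushed it over and pressed it down until it hit the stop at about 20 N. Pressing it again met no resistance until about 109 mm above the bench; an unclipped lid would have pushed back from about 112 mm. That tells me the clip holds, although I felt no clear snap.
- **Force spike:** setting the solid canister down in the box, one step was too large. The wrist force briefly read about 104 N upward and 34 N sideways (limit 120 N). I backed off and set it down again gently. I only read the force at the end of each move, so the true peak could have been higher than that reading.

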